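# Drain a flask-weight ring and hang it on the lab-stand hook

### The arm

A 6-joint arm with a two-finger parallel gripper is mounted at the origin on the work surface. World frame = base frame: x ahead of the robot, y to its left, z up, the work surface at z = 0. Lengths are in m, angles in rad, forces in N, time in s.
With the tool pointing down it reaches from about 0.375 to 0.975 m from the base axis. Payload 3.8 kg.
Tool frame: the origin (TCP) lies on the mounting face of the last link; the fingertips stand 173 mm ahead of it and the grasp point (between the pads) lies 155 mm ahead of it; z points along the fingers, y is the line along which they close (so a half turn about z gives the same grasp; the last joint's range is limited). The gripper opens to 85 mm and grips with 20 to 120 N. Pads are 22 mm wide; open, the fingers measure 114 mm over their backs; the gripper's body (76 mm by 85 mm) begins 54 mm behind the grasp point. The pads swing forward as they close: fully open they stand 13 mm farther back than shut.
Start: joints at [1.199, 0.264, 1.604, -0, 1.274, -0.037], TCP at [0.222, 0.638, 0.405] pointing down, gripper open.
Joint ranges: [-2.63, 2.63], [-0.94, 2.18], [0.31, 2.57], [-1.31, 4.45], [0, 2.66], [-2.55, 2.55]. Speed limits (rad/s): [2.57, 2.57, 3.14, 3.14, 3.14, 3.14].

### API

Orientations are given as a rotation vector (axis times angle).
In Python, from workcell import bot gives the robot as it stands.
- The arm moves only by the tool drive_tool, never from a script. Its argument "increments" is a list of rows, each an object with "delta_pos": the shift along the tool's x, y, z in mm, a list of three; "turn": the turn about the tool's z in rad; "jaw": the opening, from -1 (shut) to 1 (fully open). A call has 1 to 8 rows; each row shifts and turns the commanded pose from where the row before left it, along the tool's axes as they then stand; what a row does not reach is not made up. A row lasts 1/12 s, in which the tool goes at most 41.7 mm and 7.16 degrees, less where a joint would pass 70% of its speed; a pose out of reach is approached as far as the arm can. A call is refused whole if a number of a shift passes 41.7 or a number of a turn 0.125, either way. A call with a gripper value outside its range is refused whole. The fingers move at their own pace and stop on an object; "grip_force" is the grip in N (left out, the last holds). Time passes only in rows, so rows that do not move let the fingers close. It gives the time, the measured TCP pose, the force, the opening and the grip force at its end, in the units of the state.
- bot.read_state(): the state, without advancing time (a new reading comes with each control period).
- bot.read_camera(name): name is "side" or "top"; returns a dict with "pixels" (384x512x3 uint8, red, green, blue), "fovy" (degrees; the focal length in pixels is half the picture's height over the tangent of half this angle, whatever the lens; pixels are square), "cx", "cy" (the principal point, pixels), "camera_from_world" (4x4, takes a point from world to camera coordinates). Camera axes: x right, y down, z forward; pixel columns grow to the right and rows downward; lengths in m; the calibration is good to about 2 mm. A picture is of the moment at which its call begins. There is no depth.
- bot.finish_job(): hands the job in; it is judged then, once.
The state is a dict: "time": time; "q": joint angles; "joint_vel": joint speeds; "joint_torque": joint torques, N m; "tool_pos": TCP position; "tcp_rot": TCP orientation; "wrist_force": force on the tool from outside, world axes, zero at the start; "torque": the same for the moment, N m; "width": opening from 0.0 (shut) to 1.0 (fully open); "grip_force": force on a finger pad.
Only numpy, scipy, OpenCV 4.12 (cv2) and the standard library are available. Lean on these libraries where they do the work, as an engineer would, in place of code of your own. Each camera call takes 0.05 s, during which the arm holds its last target. There are 200 camera calls.

### The job

The blue flask-weight ring, wet from the water bath, lies flat on the bench: lift it by its rim, lean it on the wire easel in the drip tray and let go of it there. Then take it again another way, so that you can hold it upright, and hang it on the J-hook of the lab stand: lower it upright over the hook until it sits in the hook before you let go, so that it neither drops nor swings, and leave it hanging still. Do not disturb the flask, the bottle or the tube rack.

Things in the scene. Friction and masses are not known exactly. Their poses are not given: they have to be found in the camera images.
- ring: flask-weight ring: plain blue vinyl-coated steel ring, 140 mm outside and 104 mm inside diameter (rim 18 mm wide), 16 mm thick, about 0.44 kg; starts flat on the bench. Origin on its axis at one flat face (the underside at the start); z is the ring's axis, from that face through the ring. Its yaw has no meaning
- ring_mid (a point): exact centre of the ring: on its axis, midway between its two faces (8 mm from each)
- easel: draining easel of 6 mm bent steel wire in a white drip tray (165 x 170 mm, 12 mm high), fixed to the bench. Origin on the bench under it, z up; x is level and points to its back: the ring leans at 45 degrees, lower edge at the front, upper edge towards +x. Two back wires at y = +56 and -56 mm slope up at 45 degrees towards +x; the ring's rear face rests on them
- easel_foot (a point): midway between the lower ends of the two back wires, 34 mm above the bench. There each wire turns at a right angle, forward and up, into a foot 36 mm long (centre lines) whose end is turned up another 10 mm, parallel to the slope; the ring's outer edge rests on the two feet, between back wires and upturned ends
- easel_top (a point): midway between the upper ends of the two back wires, 61 mm up the slope from easel_foot, where a cross wire joins them; props run from here down to the rear of the base. It lies behind the ring and only 16 mm up the slope from the ring's centre, so the upper part of a leaning ring stands free in front and behind
- easel_seat (a point): where the centre of the ring (ring_mid) lies when the ring leans fully home on the easel, 74 mm above the bench; same axes as the easel
- lab_stand: lab stand fixed to the bench: grey base plate 150 x 100 x 14 mm and upright 10 mm steel rod, its top 295 mm above the bench, standing 65 mm from the origin towards +x. Origin on the bench straight below hook_seat, z up; x is level, along the hook's arm; the hook's free end points to -x
- hook_seat (a point): on the steel J-hook (10 mm diameter bar), 238 to 273 mm above the bench, clamped at a height that differs between starts: point on the centre line of the hook's level arm where the ring shall hang. The arm is level from here to 24 mm towards -x and to the boss head 49 mm towards +x. Axes as the lab stand. When the ring hangs, ring_mid is 47 mm straight below this point and the ring's axis lies along x
- hook_tip (a point): top of the hook's upturned free end: 36 mm towards -x from hook_seat and 32 mm above it. The bar is 5 mm in radius, so it reaches to 41 mm towards -x
- boss (a point): centre of the green boss head that clamps the hook to the rod: a block 34 x 20 x 28 mm (x, y, z), 66 mm towards +x from hook_seat and level with it
- flask: clear glass conical flask with a dark rubber stopper, 82 mm wide, 140 mm high, bystander; origin under its base
- media_bottle: clear bottle with blue cap, 68 mm wide, 150 mm high, bystander; origin under its base
- tube_rack: white tube rack 75 x 160 mm with blue-capped tubes, 117 mm high, bystander; origin under its base
Mind the look-alikes: they are no part of the job. Leave any green, pink or turquoise look-alike of the easel alone.

How it is judged:
On the way, in this order (a step that is already met when the one before it is completed fails the run):
1. the ring leans on the easel, let go and at rest: its centre within 15 mm of easel_seat, its plane 45 degrees from upright within 10 degrees (distance between ring_mid and easel_seat below 0.015 m and angle between the z axis of ring and the z axis of easel, either way round between 0.61 and 0.96 rad and contact force between the fingers and ring below 0.2 N and linear speed of ring below 0.03 m/s), for 0.3 s.
2. the ring is down in the hook while still held: upright within 15 degrees, the hook's arm through it, and no more than 12 mm above where it will hang (x of ring_mid in the frame of hook_seat between -0.028 and 0.028 m and y of ring_mid in the frame of hook_seat between -0.015 and 0.015 m and z of ring_mid in the frame of hook_seat between -0.058 and -0.035 m and angle between the z axis of ring and the z axis of lab_stand, either way round above 1.309 rad and contact force between the fingers and ring above 1 N), for 0.1 s.
At the end, for the whole second after the job is handed in: the ring hangs on the level arm of the J-hook, between tip and boss head (centre within 28 mm of hook_seat along the arm, 15 mm sideways, 40 to 56 mm below it), upright within 12 degrees, at rest and let go; flask, bottle and tube rack within 20 mm of where they stood (x of ring_mid in the frame of hook_seat between -0.028 and 0.028 m and y of ring_mid in the frame of hook_seat between -0.015 and 0.015 m and z of ring_mid in the frame of hook_seat between -0.056 and -0.04 m and angle between the z axis of ring and the z axis of lab_stand, either way round above 1.36 rad and contact force between ring and lab_stand above 1 N and contact force between the fingers and ring below 0.2 N and linear speed of ring below 0.03 m/s and angular speed of ring below 0.3 rad/s and distance of each of flask, media_bottle, tube_rack from where it was at the start of the episode below 0.02 m); the robot touches nothing.
It fails at once if the flask is pushed more than 20 mm or tipped over (distance of flask from where it was at the start of the episode above 0.02 m or angle between flask's own z axis and vertical above 0.35 rad).
It fails at once if the media bottle is pushed more than 20 mm or tipped over (distance of media_bottle from where it was at the start of the episode above 0.02 m or angle between media_bottle's own z axis and vertical above 0.35 rad).
It fails at once if the tube rack is pushed more than 20 mm or tipped over (distance of tube_rack from where it was at the start of the episode above 0.02 m or angle between tube_rack's own z axis and vertical above 0.35 rad).
It also fails if it takes over 59 s, if anything falls off the work surface, if the arm or the gripper's body presses on something with over 40 N, if the wrist force passes 120 N, or if a joint passes its speed limit or range.

## Working session

There is one attempt and no reset: what is moved stays moved. The work goes in short steps, Python scripts to look and compute and a tool call to move; the robot and the scene stay as the last step left them, time stands still between calls to the robot, and variables do not carry over. Pictures are saved under pics/ and viewed, at most 10 in all, crops included, and the job is handed in when it is done.

Besides the shell and the picture viewer there is one more tool, called as a command line: name --argument value ..., lists and objects as JSON in quotes. drive_tool: Moves the arm, as the interface text tells. Its arguments: {"type":"object","properties":{"increments":{"type":"array"},"grip_force":{"type":"number"}},"required":["increments"]}

```bash
ls; mkdir -p pics
cat > h.py <<'E'
import numpy as np, cv2
from scipy.spatial.transform import Rotation as R
from workcell import bot
def cam(n):
    c=bot.read_camera(n); p=c['pixels']; f=p.shape[0]/2/np.tan(np.radians(c['fovy'])/2)
    return dict(p=p,f=f,cx=c['cx'],cy=c['cy'],T=np.array(c['camera_from_world']))
def ray(c,u,v):
    T=c['T']; d=T[:3,:3].T@np.array([(u-c['cx'])/c['f'],(v-c['cy'])/c['f'],1]); o=-T[:3,:3].T@T[:3,3]
    return o,d/np.linalg.norm(d)
def onz(c,u,v,z):
    o,d=ray(c,u,v); return o+d*(z-o[2])/d[2]
def proj(c,P):
    q=c['T'][:3,:3]@np.array(P)+c['T'][:3,3]; return np.array([c['f']*q[0]/q[2]+c['cx'],c['f']*q[1]/q[2]+c['cy']])
def tri(c1,p1,c2,p2):
    o1,d1=ray(c1,*p1);o2,d2=ray(c2,*p2)
    s=np.linalg.lstsq(np.c_[d1,-d2],o2-o1,rcond=None)[0]
    a,b=o1+s[0]*d1,o2+s[1]*d2; return (a+b)/2,np.linalg.norm(a-b)
def save(c,n,box=None,s=1):
    p=c['p']
    if box: p=p[box[1]:box[3],box[0]:box[2]]
    cv2.imwrite('pics/'+n,cv2.resize(cv2.cvtColor(p,cv2.COLOR_RGB2BGR),None,fx=s,fy=s,interpolation=cv2.INTER_CUBIC))
E
python3 - <<'E'
from h import *
np.set_printoptions(precision=4,suppress=True)
for n in('top','side'):
    c=cam(n); save(c,n+'0.png',s=1.5); np.save(n+'0.npy',c,allow_pickle=True)
    print(n,c['f'],c['cx'],c['cy']);print(c['T'], -c['T'][:3,:3].T@c['T'][:3,3])
print(bot.read_state())
E
```

```text
pics
top 460.3980177535299 255.46882463990946 184.59618133709301
[[-0.0136 -0.9998 -0.0169  0.1   ]
 [-0.9975  0.0147 -0.0694  0.5195]
 [ 0.0696  0.0159 -0.9974  1.7299]
 [ 0.      0.      0.      1.    ]] [0.3991 0.0648 1.7632]
side 487.2588947212938 246.46630362917108 186.71216208309835
[[ 0.9974 -0.0715 -0.0095 -0.5101]
 [-0.0502 -0.5943 -0.8027  0.1906]
 [ 0.0518  0.801  -0.5964  1.8871]
 [ 0.      0.      0.      1.    ]] [ 0.4206 -1.4349  1.2735]
{'time': 0.1, 'q': array([ 1.1991,  0.2647,  1.6052, -0.    ,  1.2737, -0.0369]), 'joint_vel': array([-0.0009, -0.0019, -0.0034,  0.0001, -0.0003,  0.0028]), 'joint_torque': array([ -0.0003, -51.6705, -36.8591,  -0.0001,   0.0062,   0.    ]), 'tool_pos': array([0.2217, 0.6372, 0.4035]), 'tcp_rot': array([-0.5233, -3.0973,  0.0032]), 'wrist_force': array([-0.0181,  0.1979, -0.4157]), 'torque': array([ 0.0049, -0.0704, -0.0305]), 'grip_force': 0.0, 'width': 1.0028214853684956}
```

View pics/top0.png

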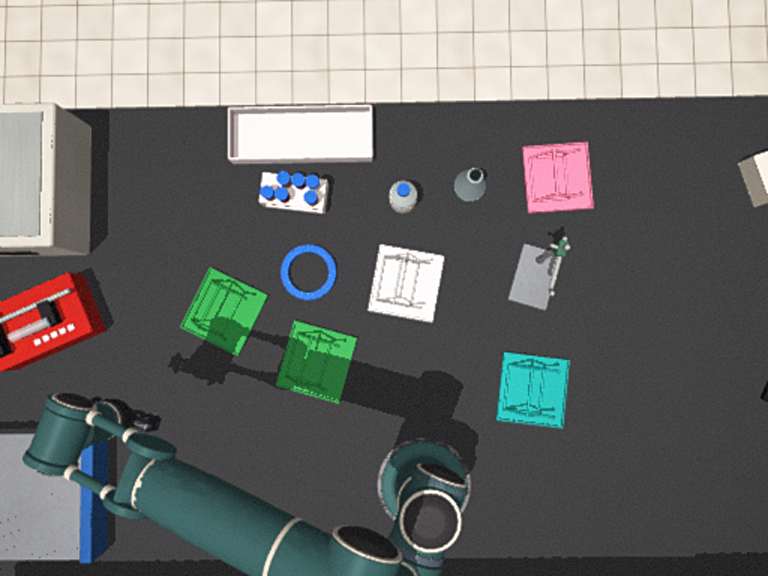

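View pics/side0.png

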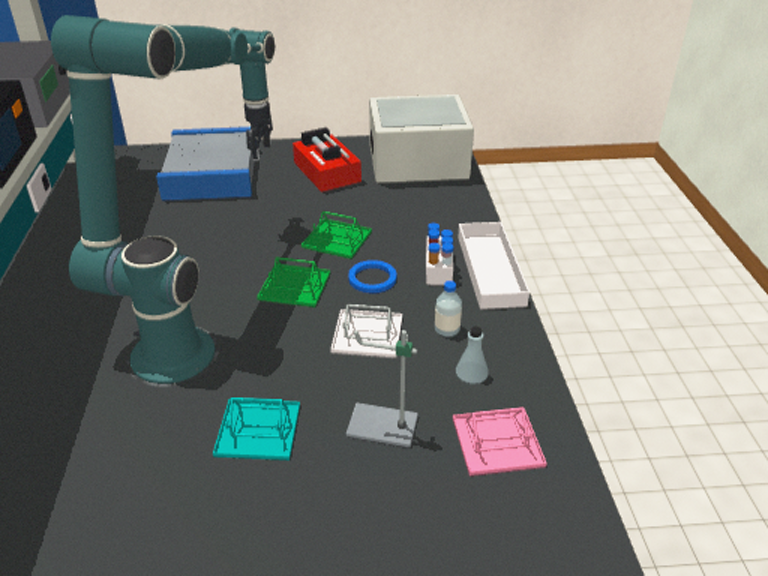

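The top view shows the ring at about (308,272), the white easel at (406,283), and the stand base at (530,276) with its boss at (560,245). The green, pink and turquoise easels are look-alikes. Next I'll zoom in on the white easel and the stand.

Run:
```python
from h import *
t=np.load('top0.npy',allow_pickle=True).item();s=np.load('side0.npy',allow_pickle=True).item()
def crop(c,b,k):
    return cv2.resize(cv2.cvtColor(c['p'][b[1]:b[3],b[0]:b[2]],cv2.COLOR_RGB2BGR),None,fx=k,fy=k,interpolation=cv2.INTER_CUBIC)
# top crops 66x60 at 6x ; side crops
a=crop(t,(240,158,306,218),6);b=crop(t,(334,148,394,208),6)
d=crop(s,(216,196,282,256),6);e=crop(s,(222,210,302,310),3)
row1=np.zeros((360,760,3),np.uint8);row1[:,:396]=a;row1[:,400:760]=b
row2=np.zeros((300,760,3),np.uint8)
d=cv2.resize(d,None,fx=.8,fy=.8);row2[:288,:d.shape[1]]=d;row2[:300,400:640]=e
cv2.imwrite('pics/z.png',np.vstack([row1[:,:],row2])[:600])
# ring, tray masks
for n,c in(('t',t),('s',s)):
    h=cv2.cvtColor(c['p'],cv2.COLOR_RGB2HSV)
    m=cv2.inRange(h,(105,150,60),(120,255,255))
    for k in cv2.findContours(m,cv2.RETR_EXTERNAL,cv2.CHAIN_APPROX_NONE)[0]:
        if cv2.contourArea(k)>400:
            el=cv2.fitEllipse(k);print(n,'ring?',el, onz(c,*el[0],.012) )
    m=cv2.inRange(h,(0,0,150),(180,60,255))
    for k in cv2.findContours(m,cv2.RETR_EXTERNAL,cv2.CHAIN_APPROX_NONE)[0]:
        r=cv2.minAreaRect(k)
        if 1000<cv2.contourArea(k)<4000: print(n,'white',r,onz(c,*r[0],.012),[onz(c,*q,.012)[:2].round(3) for q in cv2.boxPoints(r)])
# grey base plate in top
h=cv2.cvtColor(t['p'],cv2.COLOR_RGB2HSV); print(t['p'][180,352],t['p'][190,350],t['p'][175,372])
m=cv2.inRange(t['p'],(90,90,90),(190,190,190));m[:,:330]=0;m[:,400:]=0;m[:150]=0;m[215:]=0
k=max(cv2.findContours(m,cv2.RETR_EXTERNAL,cv2.CHAIN_APPROX_NONE)[0],key=cv2.contourArea);r=cv2.minAreaRect(k)
print('base',r,[onz(t,*q,.014)[:2].round(3) for q in cv2.boxPoints(r)])
for n,c in(('t',t),('s',s)):
    hh=cv2.cvtColor(c['p'],cv2.COLOR_RGB2HSV);m=cv2.inRange(hh,(60,60,40),(85,255,255))
    x0,x1,y0,y1=(345,400,140,200) if n=='t' else (255,285,215,245)
    q=np.argwhere(m[y0:y1,x0:x1]);print(n,'boss px',q.mean(0)[::-1]+[x0,y0],q.min(0)[::-1]+[x0,y0],q.max(0)[::-1]+[x0,y0],len(q))
```

```text
t ring? ((61.22953414916992, 351.37249755859375), (18.05104637145996, 57.4134407043457), 179.52716064453125) [-0.09406816  0.82882508  0.012     ]
t ring? ((205.24342346191406, 181.0468292236328), (36.23445510864258, 36.42390060424805), 81.45008850097656) [0.53779469 0.28453102 0.012     ]
t white ((286.7500305175781, 347.2500305175781), (41.01219177246094, 40.305084228515625), 45.0) [-0.08645983 -0.01535285  0.012     ] [array([-0.085,  0.092]), array([ 0.019, -0.016]), array([-0.088, -0.122]), array([-0.191, -0.014])]
t white ((26.499996185302734, 330.9999694824219), (52.99999237060547, 81.99998474121094), 0.0) [-0.0179694   0.96160028  0.012     ] [array([-0.168,  1.058]), array([0.135, 1.066]), array([0.133, 0.864]), array([-0.169,  0.859])]
t white ((270.3080139160156, 188.55599975585938), (44.09526443481445, 45.1685791015625), 10.30484676361084) [0.50541303 0.03640251 0.012     ] [array([0.437, 0.135]), array([0.607, 0.102]), array([ 0.574, -0.063]), array([ 0.405, -0.029])]
s ring? ((247.86614990234375, 183.96241760253906), (21.15129852294922, 32.17435073852539), 89.9254760742
[... 248 characters left out ...]
56640625, 36.94965362548828), 82.28592681884766) [-1.03859908  2.97307565  0.012     ]
s white ((244.1859893798828, 219.67486572265625), (44.73707580566406, 33.13414001464844), 4.573921203613281) [0.5054334  0.04100399 0.012     ] [array([ 0.409, -0.038]), array([0.426, 0.165]), array([0.609, 0.126]), array([ 0.578, -0.072])]
[173 172 177] [171 170 174] [210 209 204]
base ((357.21697998046875, 184.4905548095703), (28.983076095581055, 39.28511428833008), 15.945395469665527) [array([ 0.46 , -0.219]), array([ 0.604, -0.264]), array([ 0.572, -0.368]), array([ 0.429, -0.323])]
t boss px [373.70909091 165.18181818] [370 160] [378 170] 55
s boss px [268.85106383 232.23404255] [264 227] [274 237] 94
```

View pics/z.png

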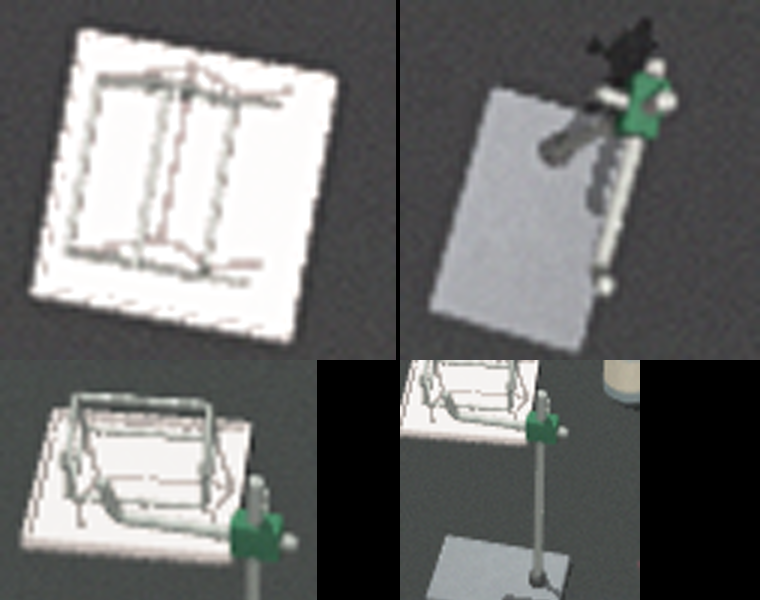

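The zoom shows the easel's top cross wire at about (254,187) in the top view and (245.6,204) in the side view. The hook tip is at about (368,195.5) in the top view and (236.8,221) in the side view, so its free end points toward the robot. I'll triangulate these.

Run:
```python
from h import *
np.set_printoptions(precision=4,suppress=True)
t=np.load('top0.npy',allow_pickle=True).item();s=np.load('side0.npy',allow_pickle=True).item()
print('topwire A end',tri(t,(256.2,171),s,(216+210/4.8,196+42/4.8)),'B end',tri(t,(252.3,199.5),s,(216+76/4.8,196+40/4.8)))
print('mid cand', tri(t,(266,187),s,(245.6,204.3)))
b,e1=tri(t,(373.7,165.2),s,(268.9,232.2));p,e2=tri(t,(368.2,195.5),s,(236.8,221));print('boss',b,e1,'tip',p,e2,'dir',(b-p)/np.linalg.norm((b-p)[:2]),np.linalg.norm((b-p)[:2]))
# arm points: side lower arm
for uv in ((216+130/4.8,196+162/4.8),(216+225/4.8,196+174/4.8)): print('arm side px',uv)
# tray centre and ring
print('tray', onz(t,270.31,188.56,.012), onz(s,244.19,219.67,.012))
print('ring', onz(t,205.24,181.05,.012), onz(s,247.87,183.96,.012))
st=bot.read_state(); print(st['time'], R.from_rotvec(st['tcp_rot']).as_matrix())
```

```text
topwire A end (array([0.571 , 0.0887, 0.0454]), np.float64(0.001790896275073615)) B end (array([0.4618, 0.1048, 0.0423]), np.float64(0.0034740038056185435))
mid cand (array([0.5099, 0.0532, 0.08  ]), np.float64(0.005420036649830862))
boss [ 0.563  -0.3015  0.2479] 0.0005314836192613764 tip [ 0.4632 -0.2737  0.2772] 0.001761716302681787 dir [ 0.9634 -0.2681 -0.2833] 0.10351211288437766
arm side px (243.08333333333334, 229.75)
arm side px (262.875, 232.25)
tray [0.5054 0.0364 0.012 ] [0.5055 0.041  0.012 ]
ring [0.5378 0.2845 0.012 ] [0.5378 0.2792 0.012 ]
0.1 [[-0.9445  0.3285 -0.0007]
 [ 0.3285  0.9445 -0.0019]
 [ 0.0001 -0.0021 -1.    ]]
```

Run:
```python
from h import *
t=np.load('top0.npy',allow_pickle=True).item();s=np.load('side0.npy',allow_pickle=True).item()
o=[]
for c,b in((t,(244,162,296,214)),(s,(218,196,270,244))):
    g=cv2.cvtColor(c['p'],cv2.COLOR_RGB2GRAY)[b[1]:b[3],b[0]:b[2]]
    g=np.clip((g.astype(float)-90)*1.55,0,255).astype(np.uint8)
    z=cv2.resize(g,None,fx=7.6,fy=7.6,interpolation=cv2.INTER_CUBIC)
    q=np.zeros((396,398),np.uint8);q[:min(396,z.shape[0]),:min(398,z.shape[1])]=z[:396,:398];o.append(q)
cv2.imwrite('pics/z2.png',np.hstack(o))
```

```text
(no output)
```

View pics/z2.png

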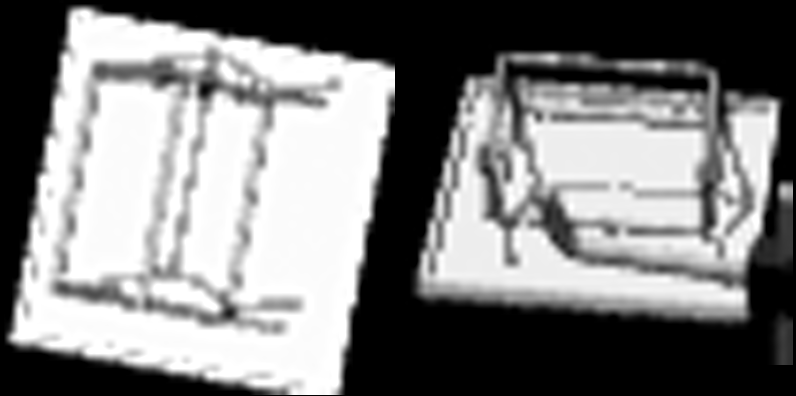

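The easel's top cross wire is at z≈0.08, y≈0.053, with its feet toward −y, so the easel's back points to about +y. First I turn the tool so it closes across the easel, then move above the ring's far side.

drive_tool --increments '[{"delta_pos":[0,0,0],"turn":0.119,"jaw":0.2},{"delta_pos":[0,0,0],"turn":0.119,"jaw":0.2},{"delta_pos":[0,0,0],"turn":0.119,"jaw":0.2},{"delta_pos":[0,0,0],"turn":0.119,"jaw":0.2},{"delta_pos":[0,0,0],"turn":0.119,"jaw":0.2},{"delta_pos":[0,0,0],"turn":0.119,"jaw":0.2},{"delta_pos":[0,0,0],"turn":0.119,"jaw":0.2},{"delta_pos":[0,0,0],"turn":0.119,"jaw":0.2}]'

```text
time: 0.77
tool_pos: [0.2217, 0.6373, 0.4039]
tcp_rot: [1.892, 2.508, -0.002]
wrist_force: [0.6, 1.3, -0.8]
width: 0.598
grip_force: 0.0
```

drive_tool --increments '[{"delta_pos":[0,0,0],"turn":0.119,"jaw":0.2},{"delta_pos":[0,0,0],"turn":0.119,"jaw":0.2},{"delta_pos":[0,0,0],"turn":0.119,"jaw":0.2},{"delta_pos":[0,0,0],"turn":0.119,"jaw":0.2},{"delta_pos":[-20,31,8],"turn":0,"jaw":0.2},{"delta_pos":[-20,31,8],"turn":0,"jaw":0.2},{"delta_pos":[-20,31,8],"turn":0,"jaw":0.2},{"delta_pos":[-20,31,8],"turn":0,"jaw":0.2}]'

```text
time: 1.43
tool_pos: [0.3287, 0.5342, 0.3717]
tcp_rot: [2.423, 1.999, -0.001]
wrist_force: [1.1, 0.8, 0.0]
width: 0.602
grip_force: 0.0
```

drive_tool --increments '[{"delta_pos":[-20,31,8],"turn":0,"jaw":0.2},{"delta_pos":[-20,31,8],"turn":0,"jaw":0.2},{"delta_pos":[-20,31,8],"turn":0,"jaw":0.2},{"delta_pos":[-20,31,8],"turn":0,"jaw":0.2},{"delta_pos":[-20,31,8],"turn":0,"jaw":0.2},{"delta_pos":[-20,31,8],"turn":0,"jaw":0.2},{"delta_pos":[-20,31,8],"turn":0,"jaw":0.2},{"delta_pos":[0,0,0],"turn":0,"jaw":0.2}]'

```text
time: 2.1
tool_pos: [0.5178, 0.3517, 0.3143]
tcp_rot: [2.427, 1.991, -0.005]
wrist_force: [0.4, 0.7, 0.3]
width: 0.599
grip_force: 0.0
```

```bash
cat >> h.py <<'E'
def goto(x,y,z,yaw):
    "mm along tool axes and turn (rad) to TCP target; yaw = world angle of tool y (deg)"
    s=bot.read_state();M=R.from_rotvec(s['tcp_rot']).as_matrix();p=s['tool_pos']
    y0=np.degrees(np.arctan2(M[1,1],M[0,1])); d=(M.T@(np.array([x,y,z])-p))*1000
    print('t %.2f'%s['time'],'pos',p.round(4),'yaw %.1f tilt %.2f'%(y0,np.degrees(np.arccos(-M[2,2]))),'w %.3f'%s['width'],'F',np.round(s['wrist_force'],1),'g',round(s['grip_force'],1),'q6 %.2f'%s['q'][5])
    print('delta mm',d.round(1),'turn',round(np.radians((y0-yaw+90)%180-90),3))
E
python3 - <<'E'
from h import *
goto(.598,.2706,.176,-10.8)
s=cam('side');t=cam('top')
for n,c in(('s',s),('t',t)):
    m=cv2.inRange(cv2.cvtColor(c['p'],cv2.COLOR_RGB2HSV),(105,150,60),(120,255,255))
    for k in cv2.findContours(m,cv2.RETR_EXTERNAL,cv2.CHAIN_APPROX_NONE)[0]:
        if cv2.contourArea(k)>300:
            e=cv2.fitEllipse(k);print(n,e,onz(c,*e[0],.012))
E
```

```text
t 2.10 pos [0.5178 0.3517 0.3143] yaw -11.3 tilt 0.23 w 0.599 F [0.4 0.7 0.3] g 0.0 q6 0.76
delta mm [-63.3  94.5 138.5] turn -0.008
s ((247.81993103027344, 183.95169067382812), (21.101329803466797, 32.001224517822266), 90.32146453857422) [0.53756089 0.27930907 0.012     ]
s ((135.96649169921875, 122.71757507324219), (18.59521484375, 80.09927368164062), 87.94913482666016) [-0.01240149  0.87580138  0.012     ]
s ((53.490692138671875, 43.34510040283203), (36.082176208496094, 115.01821899414062), 166.3735809326172) [-0.7416998   2.11921118  0.012     ]
t ((62.37181854248047, 328.9838562011719), (18.32267951965332, 115.28938293457031), 1.4092299938201904) [-0.01182258  0.82581102  0.012     ]
t ((205.51023864746094, 180.88052368164062), (35.50244903564453, 36.46426010131836), 140.8782196044922) [0.53841709 0.28350536 0.012     ]
```

drive_tool --increments '[{"delta_pos":[-10.5,15.7,10],"turn":-0.008,"jaw":0.2},{"delta_pos":[-10.5,15.7,10],"turn":0,"jaw":0.2},{"delta_pos":[-10.5,15.7,10],"turn":0,"jaw":0.2},{"delta_pos":[-10.5,15.7,10],"turn":0,"jaw":0.2},{"delta_pos":[-10.5,15.7,10],"turn":0,"jaw":0.2},{"delta_pos":[-10.5,15.7,10],"turn":0,"jaw":0.2},{"delta_pos":[0,0,20],"turn":0,"jaw":0.2},{"delta_pos":[0,0,10],"turn":0,"jaw":0.2}]'

```text
time: 2.87
tool_pos: [0.5949, 0.2776, 0.2251]
tcp_rot: [-2.415, -2.007, 0.002]
wrist_force: [-2.0, 0.1, 0.4]
width: 0.597
grip_force: 0.0
```

drive_tool --increments '[{"delta_pos":[0,0,0],"turn":0,"jaw":0.2},{"delta_pos":[0,0,0],"turn":0,"jaw":0.2}]'

```text
time: 3.03
tool_pos: [0.5943, 0.2782, 0.2259]
tcp_rot: [-2.414, -2.009, 0.003]
wrist_force: [-0.7, -0.3, 0.0]
width: 0.598
grip_force: 0.0
```

Run:
```python
from h import *
goto(.598,.2706,.176,-10.8)
save(cam('side'),'s1.png',(210,100,330,220),5)
```

```text
t 3.03 pos [0.5943 0.2782 0.2259] yaw -10.5 tilt 0.14 w 0.598 F [-0.7 -0.3  0. ] g 0.0 q6 0.58
delta mm [-6.8  5.2 49.9] turn 0.006
```

View pics/s1.png

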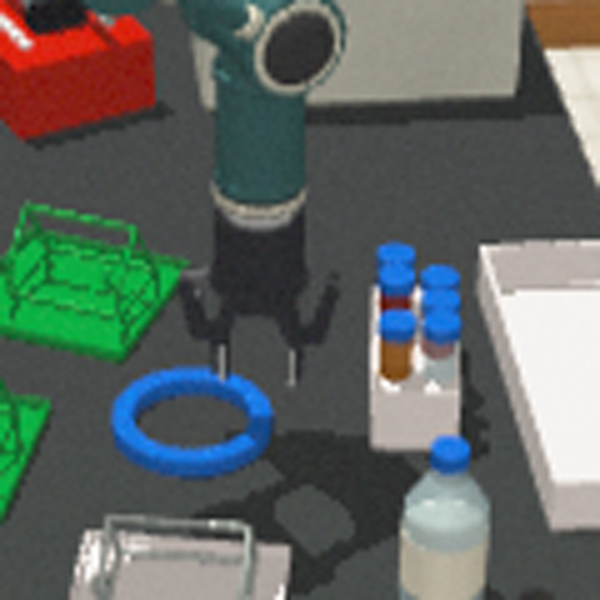

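The open fingers, at about (220,370) and (293,380), straddle the far side of the rim, and the rack is clear. I'll go down and close.

drive_tool --increments '[{"delta_pos":[-3.4,2.6,15],"turn":0.006,"jaw":0.2},{"delta_pos":[-3.4,2.6,15],"turn":0,"jaw":0.2},{"delta_pos":[0,0,12],"turn":0,"jaw":0.2},{"delta_pos":[0,0,7],"turn":0,"jaw":0.2},{"delta_pos":[0,0,0],"turn":0,"jaw":0.2}]'

```text
time: 3.5
tool_pos: [0.5979, 0.2688, 0.1743]
tcp_rot: [-2.421, -1.999, 0.008]
wrist_force: [-0.6, -0.2, 0.6]
width: 0.601
grip_force: 0.0
```

drive_tool --increments '[{"delta_pos":[0,0,0],"turn":0,"jaw":-0.3},{"delta_pos":[0,0,0],"turn":0,"jaw":-1},{"delta_pos":[0,0,0],"turn":0,"jaw":-1},{"delta_pos":[0,0,0],"turn":0,"jaw":-1},{"delta_pos":[0,0,0],"turn":0,"jaw":-1},{"delta_pos":[0,0,0],"turn":0,"jaw":-1}]' --grip_force 60

```text
time: 4.0
tool_pos: [0.5998, 0.2699, 0.1784]
tcp_rot: [2.422, 2.0, 0.003]
wrist_force: [0.8, 0.6, 1.0]
width: 0.192
grip_force: 60.7
```

Run:
```python
from h import *
goto(.598,.2706,.176,-10.8)
```

```text
t 4.00 pos [0.5998 0.2699 0.1784] yaw -10.9 tilt 0.11 w 0.192 F [0.8 0.6 1. ] g 60.7 q6 0.57
delta mm [ 0.4 -1.9  2.4] turn -0.002
```

drive_tool --increments '[{"delta_pos":[0,0,-10],"turn":0,"jaw":-1},{"delta_pos":[0,0,-20],"turn":0,"jaw":-1},{"delta_pos":[0,0,-25],"turn":0,"jaw":-1},{"delta_pos":[0,0,-25],"turn":0,"jaw":-1},{"delta_pos":[0,0,-25],"turn":0,"jaw":-1},{"delta_pos":[0,0,-25],"turn":0,"jaw":-1},{"delta_pos":[0,0,-12],"turn":0,"jaw":-1},{"delta_pos":[0,0,0],"turn":0,"jaw":-1}]'

```text
time: 4.67
tool_pos: [0.6005, 0.2699, 0.324]
tcp_rot: [2.42, 1.999, 0.01]
wrist_force: [0.1, -0.2, -2.4]
width: 0.194
grip_force: 60.6
```

drive_tool --increments '[{"delta_pos":[-15,0,0],"turn":0,"jaw":-1},{"delta_pos":[-25,0,0],"turn":0,"jaw":-1},{"delta_pos":[-25,0,0],"turn":0,"jaw":-1},{"delta_pos":[-25,0,0],"turn":0,"jaw":-1},{"delta_pos":[-25,0,0],"turn":0,"jaw":-1},{"delta_pos":[-20,0,0],"turn":0,"jaw":-1},{"delta_pos":[-10,0,0],"turn":0,"jaw":-1},{"delta_pos":[0,0,0],"turn":0,"jaw":-1}]'

```text
time: 5.33
tool_pos: [0.5706, 0.1248, 0.3173]
tcp_rot: [-2.423, -1.997, 0.007]
wrist_force: [-0.5, -0.3, -3.6]
width: 0.189
grip_force: 60.7
```

Run:
```python
from h import *
goto(.565,.0246,.32,-10.8)
save(cam('side'),'s2.png',(190,120,310,220),5)
```

```text
t 5.33 pos [0.5706 0.1248 0.3173] yaw -11.0 tilt 0.26 w 0.189 F [-0.5 -0.3 -3.6] g 60.7 q6 0.37
delta mm [-99.4  13.6  -2.5] turn -0.004
```

View pics/s2.png

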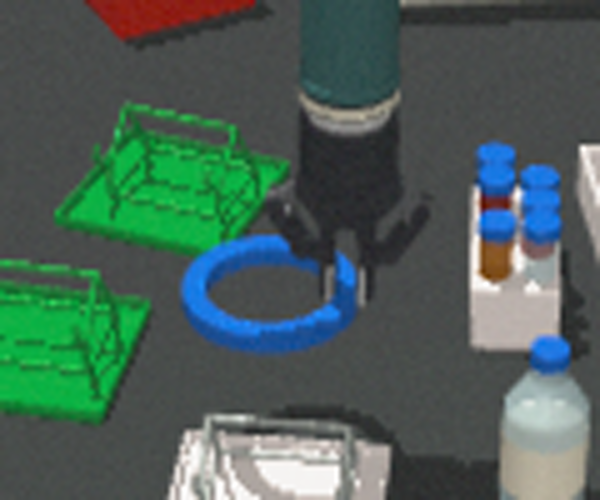

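The ring is held nearly level at (270,295) in the crop, and the easel lies below it, ahead. I'll move over the seat and lower.

drive_tool --increments '[{"delta_pos":[-16,3,4],"turn":-0.004,"jaw":-1},{"delta_pos":[-22,3,4],"turn":0,"jaw":-1},{"delta_pos":[-22,3,4],"turn":0,"jaw":-1},{"delta_pos":[-22,3,4],"turn":0,"jaw":-1},{"delta_pos":[-14,2,4],"turn":0,"jaw":-1},{"delta_pos":[-5,0,2],"turn":0,"jaw":-1},{"delta_pos":[0,0,0],"turn":0,"jaw":-1}]'

```text
time: 5.97
tool_pos: [0.5667, 0.025, 0.2966]
tcp_rot: [-2.418, -2.003, 0.002]
wrist_force: [-0.2, 0.5, -4.5]
width: 0.187
grip_force: 60.7
```

Run:
```python
from h import *
np.set_printoptions(precision=4,suppress=True)
goto(.565,.0246,.295,-10.8)
s=cam('side');t=cam('top');np.save('s3.npy',s,allow_pickle=True)
E=[]
for n,c in(('s',s),('t',t)):
    m=cv2.inRange(cv2.cvtColor(c['p'],cv2.COLOR_RGB2HSV),(105,150,60),(120,255,255))
    m=cv2.morphologyEx(m,cv2.MORPH_CLOSE,np.ones((5,5)))
    for k in cv2.findContours(m,cv2.RETR_EXTERNAL,cv2.CHAIN_APPROX_NONE)[0]:
        if cv2.contourArea(k)>300:
            e=cv2.fitEllipse(cv2.convexHull(k));
            if 180<e[0][0]<330 and 100<e[0][1]<260: print(n,e);E.append(e[0])
if len(E)==2: print(tri(s,E[0],t,E[1]))
save(s,'s3.png',(190,150,290,250),6)
```

```text
t 5.97 pos [0.5667 0.025  0.2966] yaw -10.7 tilt 0.11 w 0.187 F [-0.2  0.5 -4.5] g 60.7 q6 0.19
delta mm [-0.7 -1.6  1.6] turn 0.001
s ((244.4375762939453, 197.69764709472656), (25.5471134185791, 37.67427062988281), 88.60340881347656)
t ((194.52195739746094, 124.8956527709961), (22.42958641052246, 44.16332244873047), 93.7503890991211)
(array([ 0.6436,  0.3172, -0.0556]), np.float64(0.24798288160772303))
```

View pics/s3.png

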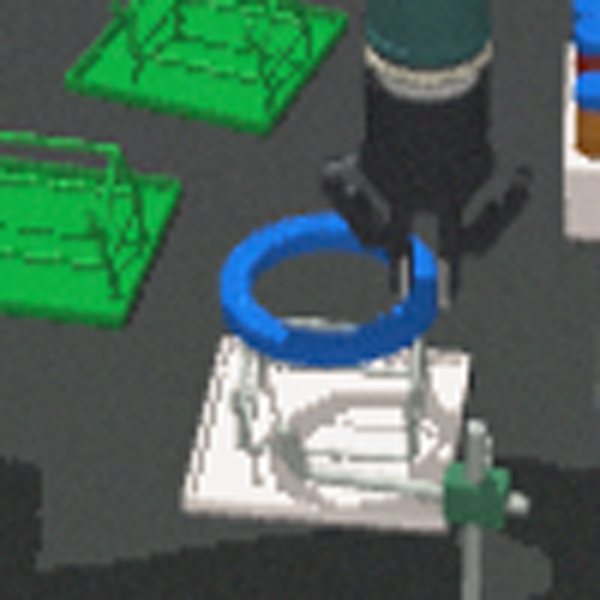

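The ring, centred at about (329,288), is over the easel's wires at (250,…) and (418,…). I'll lower it with a light grip so it pivots on the top wire.

drive_tool --increments '[{"delta_pos":[-1,-1,10],"turn":0,"jaw":-1},{"delta_pos":[0,0,12],"turn":0,"jaw":-1},{"delta_pos":[0,0,9],"turn":0,"jaw":-1},{"delta_pos":[0,0,0],"turn":0,"jaw":-1}]' --grip_force 35

```text
time: 6.4
tool_pos: [0.5642, 0.0251, 0.2632]
tcp_rot: [-2.414, -2.004, 0.007]
wrist_force: [-1.0, -0.5, -5.6]
width: 0.192
grip_force: 60.7
```

drive_tool --increments '[{"delta_pos":[0,0,4],"turn":0,"jaw":-1},{"delta_pos":[0,0,4],"turn":0,"jaw":-1},{"delta_pos":[0,0,4],"turn":0,"jaw":-1}]' --grip_force 25

```text
time: 6.65
tool_pos: [0.5663, 0.0245, 0.2566]
tcp_rot: [2.417, 2.006, -0.0]
wrist_force: [-10.3, -2.4, 24.5]
width: 0.195
grip_force: 62.7
```

Run:
```python
from h import *
goto(.565,.0246,.244,-10.8)
save(cam('side'),'s4.png',(190,150,290,250),6)
s=np.load('s3.npy',allow_pickle=True).item();print(onz(s,244.44,197.7,.1266))
```

```text
t 6.65 pos [0.5663 0.0245 0.2566] yaw -10.6 tilt 0.02 w 0.195 F [-10.3  -2.4  24.5] g 62.7 q6 0.19
delta mm [-0.1 -1.3 12.6] turn 0.003
[0.5074716  0.03593818 0.1266    ]
```

View pics/s4.png

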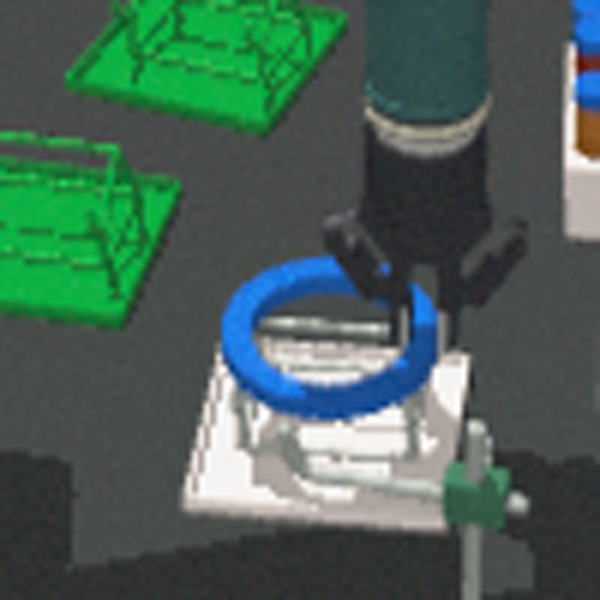

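Contact: the ring's rear edge is on the top wire, seen at (320,325), and the ring is starting to tilt. I'll loosen the jaw slowly so it tips into the feet between the fingers.

drive_tool --increments '[{"delta_pos":[0,0,-2],"turn":0,"jaw":-0.63},{"delta_pos":[0,0,0],"turn":0,"jaw":-0.62},{"delta_pos":[0,0,1],"turn":0,"jaw":-0.61},{"delta_pos":[0,0,1],"turn":0,"jaw":-0.6},{"delta_pos":[0,0,1],"turn":0,"jaw":-0.59},{"delta_pos":[0,0,1],"turn":0,"jaw":-0.58},{"delta_pos":[0,0,1],"turn":0,"jaw":-0.57},{"delta_pos":[0,0,1],"turn":0,"jaw":-0.56}]' --grip_force 20

```text
time: 7.37
tool_pos: [0.5665, 0.0241, 0.253]
tcp_rot: [2.416, 2.005, 0.001]
wrist_force: [-4.7, -2.6, 8.0]
width: 0.221
grip_force: 6.2
```

Run:
```python
from h import *
goto(.565,.0246,.244,-10.8)
save(cam('side'),'s5.png',(190,150,290,250),6)
```

```text
t 7.37 pos [0.5665 0.0241 0.253 ] yaw -10.6 tilt 0.11 w 0.221 F [-4.7 -2.6  8. ] g 6.2 q6 0.19
delta mm [ 0.2 -1.5  9. ] turn 0.003
```

View pics/s5.png

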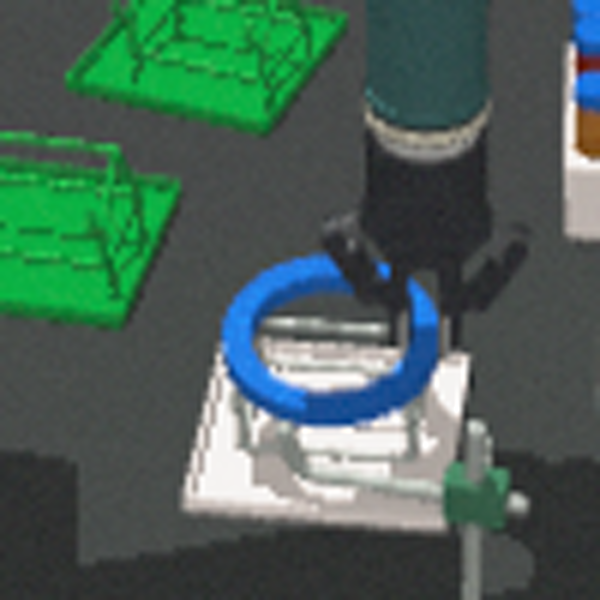

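The ring is tilting as planned: its front edge has dropped to (330,405). I'll carry on, then open.

drive_tool --increments '[{"delta_pos":[0,0,1.5],"turn":0,"jaw":-0.55},{"delta_pos":[0,0,1.5],"turn":0,"jaw":-0.54},{"delta_pos":[0,0,1.5],"turn":0,"jaw":-0.53},{"delta_pos":[0,0,1.5],"turn":0,"jaw":-0.52},{"delta_pos":[0,0,1],"turn":0,"jaw":-0.5},{"delta_pos":[0,0,1],"turn":0,"jaw":-0.48},{"delta_pos":[0,0,0],"turn":0,"jaw":-0.44},{"delta_pos":[0,0,0],"turn":0,"jaw":-0.4}]'

```text
time: 8.08
tool_pos: [0.5657, 0.0246, 0.2424]
tcp_rot: [-2.418, -2.005, 0.001]
wrist_force: [-0.2, 0.6, -0.1]
width: 0.302
grip_force: 0.0
```

```bash
cat >> h.py <<'E'
def blue(c,box):
    m=cv2.inRange(cv2.cvtColor(c['p'],cv2.COLOR_RGB2HSV),(105,150,60),(120,255,255))
    k=np.zeros_like(m);k[box[1]:box[3],box[0]:box[2]]=m[box[1]:box[3],box[0]:box[2]]
    return k
def circ(c,C,n,r=.07,N=72):
    "projected circle centre C normal n"
    n=np.array(n)/np.linalg.norm(n);a=np.cross(n,[0,0,1.]);a/=np.linalg.norm(a);b=np.cross(n,a)
    return np.array([proj(c,np.array(C)+r*(np.cos(t)*a+np.sin(t)*b)) for t in np.linspace(0,2*np.pi,N,endpoint=False)])
E
python3 - <<'E'
from h import *
goto(.565,.0246,.244,-10.8)
xe=np.array([.187,.982,0])
for n,b in(('side',(215,160,275,240)),('top',(235,150,310,225))):
    c=cam(n);m=blue(c,b);p=np.argwhere(m)[:,::-1];print(n,'blue bbox',p.min(0),p.max(0),'median',p.mean(0))
    for ang in(0,20,30,45):
        a=np.radians(ang);nn=-np.sin(a)*xe+[0,0,np.cos(a)];q=np.vstack([circ(c,np.array([.506,.036,.074])+d*nn,nn) for d in(-.008,.008)]);print(ang,q.min(0).round(1),q.max(0).round(1))
E
```

```text
t 8.08 pos [0.5657 0.0246 0.2424] yaw -10.7 tilt 0.03 w 0.302 F [-0.2  0.6 -0.1] g 0.0 q6 0.19
delta mm [-0.1 -0.7 -1.6] turn 0.003
side blue bbox [227 193] [262 220] median [243.76470588 207.32107843]
0 [nan nan] [nan nan]
20 [226.1 192.2] [262.2 225.1]
30 [226.1 191. ] [262.3 226.1]
45 [226.1 190.3] [262.3 226.5]
top blue bbox [253 173] [289 197] median [274.36774194 184.89677419]
0 [nan nan] [nan nan]
20 [251.9 168.2] [289.1 206.5]
30 [252.9 168.3] [287.9 206.5]
45 [255.3 168.2] [285.3 206.6]h.py:34: RuntimeWarning: invalid value encountered in divide
  n=np.array(n)/np.linalg.norm(n);a=np.cross(n,[0,0,1.]);a/=np.linalg.norm(a);b=np.cross(n,a)
```

drive_tool --increments '[{"delta_pos":[0,0,0],"turn":0,"jaw":-0.2},{"delta_pos":[0,0,0],"turn":0,"jaw":0},{"delta_pos":[0,0,0],"turn":0,"jaw":0},{"delta_pos":[0,0,-10],"turn":0,"jaw":0},{"delta_pos":[0,0,-20],"turn":0,"jaw":0},{"delta_pos":[0,0,-25],"turn":0,"jaw":0},{"delta_pos":[0,0,-25],"turn":0,"jaw":0},{"delta_pos":[0,0,0],"turn":0,"jaw":0}]'

```text
time: 8.85
tool_pos: [0.5682, 0.0245, 0.3295]
tcp_rot: [2.413, 2.001, 0.013]
wrist_force: [0.4, -0.3, 0.8]
width: 0.501
grip_force: 0.0
```

Run:
```python
from h import *
goto(.565,.0246,.32,-10.8)
def blue2(c,b):
    m=cv2.inRange(cv2.cvtColor(c['p'],cv2.COLOR_RGB2HSV),(100,110,40),(125,255,255));k=np.zeros_like(m);k[b[1]:b[3],b[0]:b[2]]=m[b[1]:b[3],b[0]:b[2]];return k
xe=np.array([.187,.982,0])
o=[]
for n,b in(('side',(215,180,275,240)),('top',(235,150,310,225))):
    c=cam(n);m=blue2(c,b);p=np.argwhere(m)[:,::-1];print(n,'blue bbox',p.min(0),p.max(0),'mean',p.mean(0))
    for ang in(1,20,30,45):
        a=np.radians(ang);nn=-np.sin(a)*xe+[0,0,np.cos(a)];q=np.vstack([circ(c,np.array([.506,.036,.074])+d*nn,nn) for d in(-.008,.008)]);print(ang,q.min(0).round(1),q.max(0).round(1))
    x,y=(245,208) if n=='side' else (270,186)
    o.append(cv2.resize(cv2.cvtColor(c['p'][y-33:y+33,x-33:x+33],cv2.COLOR_RGB2BGR),(396,396),interpolation=cv2.INTER_CUBIC))
    np.save('after_'+n+'.npy',c,allow_pickle=True)
cv2.imwrite('pics/s6.png',np.hstack(o))
```

```text
t 8.85 pos [0.5682 0.0245 0.3295] yaw -10.7 tilt 0.61 w 0.501 F [ 0.4 -0.3  0.8] g 0.0 q6 0.19
delta mm [-0.5 -3.2  9.5] turn 0.002
side blue bbox [227 192] [262 220] mean [244.53543307 205.7519685 ]
1 [226.2 195.5] [262.2 221.9]
20 [226.1 192.2] [262.2 225.1]
30 [226.1 191. ] [262.3 226.1]
45 [226.1 190.3] [262.3 226.5]
top blue bbox [253 170] [290 203] mean [275.40441176 188.30147059]
1 [251.6 168.2] [289.9 206.5]
20 [251.9 168.2] [289.1 206.5]
30 [252.9 168.3] [287.9 206.5]
45 [255.3 168.2] [285.3 206.6]
```

View pics/s6.png

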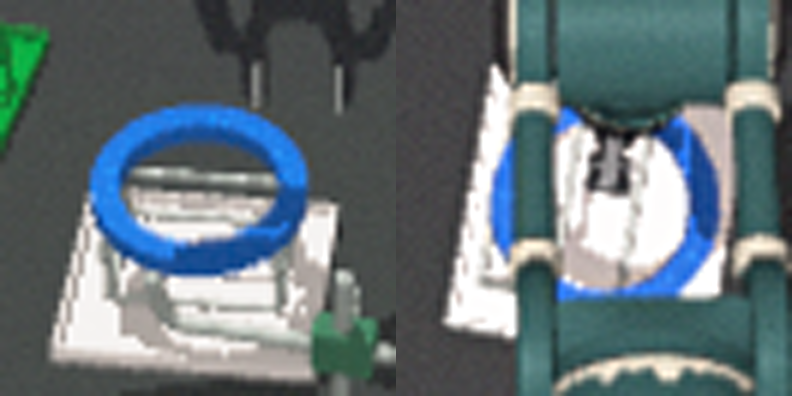

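The ring lodged with its rear on the top wire and its front edge on the feet's upturned ends, at (205,250) in the side view. It must enter the slot already tilted. My fix is to grip it at its other side, pivot it to about 45° by lowering its rear edge onto the level hook arm, which has free space below, then insert it along the slope.

Run:
```python
from h import *
s=np.load('after_side.npy',allow_pickle=True).item();t=np.load('after_top.npy',allow_pickle=True).item()
print(onz(s,244.8,206.3,.084),onz(t,271.7,187,.084),onz(t,253,186,.1),onz(t,290.5,188,.07))
xe=np.array([.187,.982,0])
for C in([.507,.034,.084],[.507,.03,.084]):
  for ang in(8,14,20):
    a=np.radians(ang);nn=-np.sin(a)*xe+[0,0,np.cos(a)]
    r=[]
    for c in(s,t):
        q=np.vstack([circ(c,np.array(C)+d*nn,nn) for d in(-.008,.008)]);r+=[q.min(0).round(1),q.max(0).round(1)]
    print(C,ang,*r)
for C in([.507,.030],):
    goto(C[0]-.061*.982,C[1]+.061*.187,.254,-10.8)
```

```text
[0.5083827  0.03622193 0.084     ] [0.50666352 0.03239567 0.084     ] [0.51025935 0.10032645 0.1       ] [ 0.50285881 -0.03696847  0.07      ]
[0.507, 0.034, 0.084] 8 [226.3 192.4] [262.5 221.6] [252.  167.6] [290.5 206.1]
[0.507, 0.034, 0.084] 14 [226.3 191.3] [262.6 222.6] [252.1 167.6] [290.3 206.1]
[0.507, 0.034, 0.084] 20 [226.3 190.4] [262.6 223.5] [252.4 167.7] [289.8 206.2]
[0.507, 0.03, 0.084] 8 [226.4 193. ] [262.6 222.3] [253.1 167.6] [291.6 206.1]
[0.507, 0.03, 0.084] 14 [226.4 192. ] [262.7 223.3] [253.2 167.6] [291.4 206.1]
[0.507, 0.03, 0.084] 20 [226.4 191. ] [262.7 224.2] [253.5 167.7] [290.9 206.2]
t 8.95 pos [0.5665 0.0245 0.3251] yaw -10.7 tilt 0.24 w 0.501 F [0.1 0.7 0.2] g 0.0 q6 0.19
delta mm [  -5.5 -120.8   70.6] turn 0.002
```

drive_tool --increments '[{"delta_pos":[-2,-20,0],"turn":0,"jaw":0},{"delta_pos":[0,-27,0],"turn":0,"jaw":0},{"delta_pos":[0,-27,0],"turn":0,"jaw":0},{"delta_pos":[0,-27,0],"turn":0,"jaw":0},{"delta_pos":[0,-20,10],"turn":0,"jaw":0},{"delta_pos":[0,0,15],"turn":0,"jaw":0},{"delta_pos":[0,0,15],"turn":0,"jaw":0},{"delta_pos":[0,0,0],"turn":0,"jaw":0}]'

```text
time: 9.62
tool_pos: [0.4438, 0.0449, 0.2789]
tcp_rot: [-2.414, -2.003, 0.009]
wrist_force: [-0.9, 0.2, 0.1]
width: 0.503
grip_force: 0.0
```

Run:
```python
from h import *
goto(.507-.0599,.033+.0114,.254,-10.8)
```

```text
t 9.62 pos [0.4438 0.0449 0.2789] yaw -10.6 tilt 0.43 w 0.503 F [-0.9  0.2  0.1] g 0.0 q6 0.23
delta mm [ 0.1  3.6 24.9] turn 0.003
```

drive_tool --increments '[{"delta_pos":[0,3,12],"turn":0,"jaw":0},{"delta_pos":[0,0,12],"turn":0,"jaw":0},{"delta_pos":[0,0,0],"turn":0,"jaw":-0.5},{"delta_pos":[0,0,0],"turn":0,"jaw":-1},{"delta_pos":[0,0,0],"turn":0,"jaw":-1},{"delta_pos":[0,0,0],"turn":0,"jaw":-1},{"delta_pos":[0,0,0],"turn":0,"jaw":-1}]' --grip_force 60

```text
time: 10.2
tool_pos: [0.4495, 0.0444, 0.2589]
tcp_rot: [-2.418, -2.006, -0.0]
wrist_force: [0.1, 0.6, -3.2]
width: 0.189
grip_force: 57.7
```

drive_tool --increments '[{"delta_pos":[0,0,-10],"turn":0,"jaw":-1},{"delta_pos":[0,0,-20],"turn":0,"jaw":-1},{"delta_pos":[0,0,-25],"turn":0,"jaw":-1},{"delta_pos":[0,0,-25],"turn":0,"jaw":-1},{"delta_pos":[0,0,-25],"turn":0,"jaw":-1},{"delta_pos":[0,0,-25],"turn":0,"jaw":-1},{"delta_pos":[0,0,-25],"turn":0,"jaw":-1},{"delta_pos":[0,0,-25],"turn":0,"jaw":-1}]'

```text
time: 10.87
tool_pos: [0.4488, 0.0444, 0.4405]
tcp_rot: [-2.418, -2.005, 0.0]
wrist_force: [-0.3, -0.4, -5.5]
width: 0.188
grip_force: 58.0
```

drive_tool --increments '[{"delta_pos":[0,0,-20],"turn":0,"jaw":-1},{"delta_pos":[0,0,-10],"turn":0,"jaw":-1},{"delta_pos":[0,0,0],"turn":0,"jaw":-1}]'

```text
time: 11.12
tool_pos: [0.4499, 0.0444, 0.4722]
tcp_rot: [2.415, 2.003, 0.007]
wrist_force: [1.3, 1.2, -4.0]
width: 0.187
grip_force: 58.0
```

Run:
```python
from h import *
goto(.433,-.326,.48,-16)
np.set_printoptions(precision=4,suppress=True)
E=[]
for n in('side','top'):
    c=cam(n);m=cv2.inRange(cv2.cvtColor(c['p'],cv2.COLOR_RGB2HSV),(103,120,50),(122,255,255))
    for k in cv2.findContours(m,cv2.RETR_EXTERNAL,cv2.CHAIN_APPROX_NONE)[0]:
        if cv2.contourArea(k)>60: print(n,cv2.boundingRect(k),cv2.contourArea(k))
```

```text
t 11.12 pos [0.4499 0.0444 0.4722] yaw -10.7 tilt 0.33 w 0.187 F [ 1.3  1.2 -4. ] g 58.0 q6 0.23
delta mm [-367.1   52.    -8. ] turn 0.093
side (294, 153, 9, 16) 92.5
side (285, 148, 8, 11) 62.0
side (226, 146, 39, 30) 438.0
side (104, 113, 64, 21) 1055.0
side (115, 85, 55, 7) 103.0
side (26, 0, 43, 32) 427.0
side (0, 0, 13, 28) 216.5
top (52, 284, 21, 92) 1497.5
top (251, 160, 43, 28) 261.5
top (173, 124, 19, 10) 109.5
top (185, 114, 28, 12) 184.5
```

drive_tool --increments '[{"delta_pos":[-10,3,-12],"turn":0.01,"jaw":-1},{"delta_pos":[-25,3,-12],"turn":0.01,"jaw":-1},{"delta_pos":[-27,3,-4],"turn":0.01,"jaw":-1},{"delta_pos":[-27,3,0],"turn":0.01,"jaw":-1},{"delta_pos":[-27,3,0],"turn":0.01,"jaw":-1},{"delta_pos":[-27,3,0],"turn":0.01,"jaw":-1},{"delta_pos":[-27,3,0],"turn":0.01,"jaw":-1},{"delta_pos":[-27,3,0],"turn":0.01,"jaw":-1}]'

```text
time: 11.88
tool_pos: [0.4283, -0.1547, 0.4955]
tcp_rot: [-2.496, -1.905, 0.003]
wrist_force: [0.4, 0.5, -4.7]
width: 0.19
grip_force: 58.1
```

drive_tool --increments '[{"delta_pos":[-27,3,0],"turn":0.013,"jaw":-1},{"delta_pos":[-27,3,0],"turn":0,"jaw":-1},{"delta_pos":[-27,3,0],"turn":0,"jaw":-1},{"delta_pos":[-27,3,0],"turn":0,"jaw":-1},{"delta_pos":[-25,3,0],"turn":0,"jaw":-1},{"delta_pos":[-15,0,0],"turn":0,"jaw":-1},{"delta_pos":[0,0,0],"turn":0,"jaw":-1}]'

```text
time: 12.47
tool_pos: [0.4018, -0.3026, 0.4951]
tcp_rot: [-2.511, -1.885, 0.005]
wrist_force: [0.4, -0.2, -3.6]
width: 0.191
grip_force: 58.1
```

Run:
```python
from h import *
goto(.433,-.326,.46,-16)
np.set_printoptions(precision=4,suppress=True)
xs=np.array([.961,-.276,0]);ys=np.array([.276,.961,0])
C=bot.read_state()['tool_pos']+.061*xs-[0,0,.17];print('C',C)
for n in('side','top'):
    c=cam(n);np.save('hk_'+n+'.npy',c,allow_pickle=True)
    m=cv2.inRange(cv2.cvtColor(c['p'],cv2.COLOR_RGB2HSV),(103,120,50),(122,255,255))
    for k in cv2.findContours(m,cv2.RETR_EXTERNAL,cv2.CHAIN_APPROX_NONE)[0]:
        if cv2.contourArea(k)>60:
            b=cv2.boundingRect(k); print(n,b[:2],(b[0]+b[2]-1,b[1]+b[3]-1),cv2.contourArea(k))
    for ang in(0.5,10,20):
        a=np.radians(ang);nn=-np.sin(a)*ys+[0,0,np.cos(a)];q=np.vstack([circ(c,C+d*nn,nn) for d in(-.008,.008)]);print(ang,q.min(0).round(1),q.max(0).round(1))
```

```text
t 12.47 pos [ 0.4018 -0.3026  0.4951] yaw -16.2 tilt 0.22 w 0.191 F [ 0.4 -0.2 -3.6] g 58.1 q6 -0.41
delta mm [-13.7  36.7  35. ] turn -0.004
C [ 0.4604 -0.3194  0.3251]
side (213, 201) (259, 239) 628.0
side (294, 153) (302, 168) 93.5
side (285, 148) (292, 158) 62.0
side (132, 113) (167, 132) 561.5
side (52, 60) (83, 97) 632.0
side (26, 0) (65, 26) 759.0
side (0, 0) (12, 27) 216.5
0.5 [212.6 202.1] [259.4 236.8]
10 [212.5 199.7] [259.5 239.1]
20 [212.5 197.7] [259.5 240.9]
top (53, 284) (72, 375) 1494.5
top (363, 172) (405, 216) 500.5
top (173, 124) (191, 133) 109.5
top (185, 114) (212, 125) 183.0
0.5 [363.3 172.6] [409.9 217.8]
10 [364.  172.6] [408.8 217.9]
20 [365.4 172.7] [407.1 217.9]
```

drive_tool --increments '[{"delta_pos":[-7,10,5],"turn":-0.004,"jaw":-1},{"delta_pos":[-7,14,12],"turn":0,"jaw":-1},{"delta_pos":[0,10,15],"turn":0,"jaw":-1},{"delta_pos":[0,0,15],"turn":0,"jaw":-1},{"delta_pos":[0,0,12],"turn":0,"jaw":-1},{"delta_pos":[0,0,4],"turn":0,"jaw":-1},{"delta_pos":[0,0,0],"turn":0,"jaw":-1}]'

```text
time: 13.15
tool_pos: [0.4318, -0.3221, 0.4337]
tcp_rot: [2.504, 1.897, -0.002]
wrist_force: [-1.0, -5.5, 0.5]
width: 0.188
grip_force: 59.1
```

Run:
```python
from h import *
goto(.4308,-.3249,.422,-16)
```

```text
t 13.15 pos [ 0.4318 -0.3221  0.4337] yaw -15.7 tilt 0.09 w 0.188 F [-1.  -5.5  0.5] g 59.1 q6 -0.41
delta mm [-3.  -0.2 11.7] turn 0.005
```

The ring touched the hook's upturn early. I'll use the hook tip's free top as the pivot point instead, since nothing is around it. Up and across first.

drive_tool --increments '[{"delta_pos":[-4,0,-12],"turn":0,"jaw":-1},{"delta_pos":[0,0,-20],"turn":0,"jaw":-1},{"delta_pos":[0,-12,-8],"turn":0,"jaw":-1},{"delta_pos":[-2,-18,0],"turn":0,"jaw":-1},{"delta_pos":[-2,-13,0],"turn":0,"jaw":-1},{"delta_pos":[0,0,0],"turn":0,"jaw":-1},{"delta_pos":[0,0,0],"turn":0,"jaw":-1}]'

```text
time: 13.73
tool_pos: [0.3876, -0.3177, 0.4736]
tcp_rot: [-2.505, -1.895, -0.001]
wrist_force: [0.0, -0.6, -4.5]
width: 0.186
grip_force: 59.3
```

```bash
cat > chk.py <<'E'
from h import *
np.set_printoptions(precision=4,suppress=True)
def chk(xs,ys,angs,side=+1,dz=.17):
    "compare ring outline held at its side with model"
    C=bot.read_state()['tool_pos']+side*.061*xs-[0,0,dz];print('C',C)
    for n in('side','top'):
        c=cam(n)
        m=cv2.inRange(cv2.cvtColor(c['p'],cv2.COLOR_RGB2HSV),(103,120,50),(122,255,255));u=proj(c,C)
        for k in cv2.findContours(m,cv2.RETR_EXTERNAL,cv2.CHAIN_APPROX_NONE)[0]:
            b=cv2.boundingRect(k)
            if cv2.contourArea(k)>30 and abs(b[0]+b[2]/2-u[0])<35 and abs(b[1]+b[3]/2-u[1])<35:
                print(n,b[:2],(b[0]+b[2]-1,b[1]+b[3]-1),cv2.contourArea(k))
        for ang in angs:
            a=np.radians(ang);nn=-np.sin(a)*ys+[0,0,np.cos(a)];q=np.vstack([circ(c,C+d*nn,nn) for d in(-.008,.008)]);print(ang,q.min(0).round(1),q.max(0).round(1))
E
python3 - <<'E'
from chk import *
goto(.3874,-.3201,.449,-16)
chk(np.array([.961,-.276,0]),np.array([.276,.961,0]),(.5,10,20))
E
```

```text
t 13.73 pos [ 0.3876 -0.3177  0.4736] yaw -15.8 tilt 0.04 w 0.186 F [ 0.  -0.6 -4.5] g 59.3 q6 -0.46
delta mm [-2.4  0.5 24.6] turn 0.003
C [ 0.4462 -0.3345  0.3036]
side (209, 206) (255, 251) 619.0
0.5 [208.3 210.8] [255.1 246.1]
10 [208.2 208.4] [255.2 248.4]
20 [208.2 206.5] [255.3 250.1]
top (368, 177) (406, 220) 534.5
0.5 [366.8 177.6] [412.7 222.2]
10 [367.5 177.7] [411.6 222.3]
20 [368.9 177.7] [409.9 222.3]
```

drive_tool --increments '[{"delta_pos":[-1,0,12],"turn":0,"jaw":-1},{"delta_pos":[0,0,14],"turn":0,"jaw":-1},{"delta_pos":[0,0,10],"turn":0,"jaw":-1},{"delta_pos":[0,0,4],"turn":0,"jaw":-1},{"delta_pos":[1,0,4],"turn":0,"jaw":-1},{"delta_pos":[2,0,4],"turn":0,"jaw":-1}]'

```text
time: 14.33
tool_pos: [0.3892, -0.317, 0.4263]
tcp_rot: [2.503, 1.894, -0.002]
wrist_force: [-4.0, -4.5, 1.3]
width: 0.192
grip_force: 60.1
```

Run:
```python
from chk import *
goto(.3874,-.3201,.449,-16)
chk(np.array([.961,-.276,0]),np.array([.276,.961,0]),(20,30,40))
```

```text
t 14.33 pos [ 0.3892 -0.317   0.4263] yaw -15.8 tilt 0.15 w 0.192 F [-4.  -4.5  1.3] g 60.1 q6 -0.46
delta mm [ -3.5  -0.8 -22.7] turn 0.004
C [ 0.4478 -0.3339  0.2563]
side (211, 217) (256, 261) 580.5
20 [209.6 218.1] [255.7 261.4]
30 [209.7 216.9] [255.7 262.3]
40 [209.7 216.3] [255.7 262.6]
top (366, 178) (401, 220) 486.5
20 [365.3 178.5] [405.1 221.7]
30 [367.2 178.4] [403.  221.7]
40 [369.5 178.4] [400.5 221.6]
```

The ring is pivoting at about 30°. I'll continue along the arc.

drive_tool --increments '[{"delta_pos":[2,0,4],"turn":0,"jaw":-1},{"delta_pos":[2,0,4],"turn":0,"jaw":-1},{"delta_pos":[2.5,0,4],"turn":0,"jaw":-1},{"delta_pos":[2.5,0,4],"turn":0,"jaw":-1},{"delta_pos":[1.5,0,2],"turn":0,"jaw":-1},{"delta_pos":[0,0,0],"turn":0,"jaw":-1}]'

```text
time: 14.93
tool_pos: [0.392, -0.3059, 0.4072]
tcp_rot: [2.505, 1.896, 0.0]
wrist_force: [0.8, -4.1, -0.8]
width: 0.188
grip_force: 59.7
```

Run:
```python
from chk import *
goto(.3874,-.3201,.449,-16)
chk(np.array([.961,-.276,0]),np.array([.276,.961,0]),(30,40,50))
```

```text
t 14.93 pos [ 0.392  -0.3059  0.4072] yaw -15.8 tilt 0.02 w 0.188 F [ 0.8 -4.1 -0.8] g 59.7 q6 -0.44
delta mm [-15.   -0.6 -41.8] turn 0.004
C [ 0.4507 -0.3227  0.2372]
side (212, 218) (256, 262) 538.0
30 [210.9 219.2] [256.4 264.1]
40 [210.9 218.6] [256.3 264.3]
50 [211.  218.7] [256.3 264.3]
top (365, 178) (394, 219) 428.5
30 [362.4 178.1] [397.9 220.8]
40 [364.7 178. ] [395.5 220.7]
50 [367.3 178. ] [392.8 220.7]
```

Tilt is about 43°. I'll lift clear and carry it to the easel.

drive_tool --increments '[{"delta_pos":[-4,0,-8],"turn":0,"jaw":-1},{"delta_pos":[-3,0,-18],"turn":0,"jaw":-1},{"delta_pos":[0,0,-25],"turn":0,"jaw":-1},{"delta_pos":[0,0,-25],"turn":0,"jaw":-1},{"delta_pos":[0,0,-25],"turn":0,"jaw":-1},{"delta_pos":[0,0,-20],"turn":0,"jaw":-1},{"delta_pos":[0,0,-8],"turn":0,"jaw":-1},{"delta_pos":[10,0,0],"turn":0,"jaw":-1}]'

```text
time: 15.7
tool_pos: [0.3926, -0.3038, 0.5385]
tcp_rot: [2.504, 1.893, 0.0]
wrist_force: [0.1, 0.9, -4.3]
width: 0.183
grip_force: 58.1
```

drive_tool --increments '[{"delta_pos":[22,-3,0],"turn":-0.01,"jaw":-1},{"delta_pos":[28,-3,0],"turn":-0.01,"jaw":-1},{"delta_pos":[28,-3,0],"turn":-0.01,"jaw":-1},{"delta_pos":[28,-3,0],"turn":-0.01,"jaw":-1},{"delta_pos":[28,-3,0],"turn":-0.01,"jaw":-1},{"delta_pos":[28,-3,0],"turn":-0.01,"jaw":-1},{"delta_pos":[28,-3,0],"turn":-0.01,"jaw":-1},{"delta_pos":[28,-3,0],"turn":-0.01,"jaw":-1}]'

```text
time: 16.37
tool_pos: [0.4202, -0.0835, 0.5338]
tcp_rot: [-2.422, -1.993, 0.004]
wrist_force: [2.0, -0.0, -4.1]
width: 0.189
grip_force: 58.3
```

drive_tool --increments '[{"delta_pos":[28,-3,8],"turn":-0.01,"jaw":-1},{"delta_pos":[28,-3,10],"turn":0,"jaw":-1},{"delta_pos":[28,-3,10],"turn":0,"jaw":-1},{"delta_pos":[28,-3,10],"turn":0,"jaw":-1},{"delta_pos":[20,0,10],"turn":0,"jaw":-1},{"delta_pos":[0,0,0],"turn":0,"jaw":-1}]'

```text
time: 16.87
tool_pos: [0.4322, 0.0498, 0.4834]
tcp_rot: [-2.406, -2.007, 0.008]
wrist_force: [-0.9, 0.4, -4.3]
width: 0.187
grip_force: 58.9
```

Run:
```python
from chk import *
goto(.452,.0837,.35,-10.8)
chk(np.array([.982,-.187,0]),np.array([.187,.982,0]),(30,40,50))
```

```text
t 16.87 pos [0.4322 0.0498 0.4834] yaw -10.3 tilt 0.56 w 0.187 F [-0.9  0.4 -4.3] g 58.9 q6 0.24
delta mm [ 36.7  14.7 133.3] turn 0.008
C [0.4921 0.0384 0.3134]
side (220, 136) (259, 174) 399.0
30 [220.  138.5] [259.  175.2]
40 [219.9 137.5] [259.  175.9]
50 [220. 137.] [259.  176.1]
top (252, 165) (286, 193) 283.5
30 [250.4 164.7] [291.3 209.3]
40 [252.1 164.7] [289.3 209.3]
50 [254.4 164.7] [286.9 209.3]
```

drive_tool --increments '[{"delta_pos":[15,6,15],"turn":0.008,"jaw":-1},{"delta_pos":[15,6,25],"turn":0,"jaw":-1},{"delta_pos":[7,3,25],"turn":0,"jaw":-1},{"delta_pos":[0,0,25],"turn":0,"jaw":-1},{"delta_pos":[0,0,25],"turn":0,"jaw":-1},{"delta_pos":[0,0,25],"turn":0,"jaw":-1},{"delta_pos":[0,0,15],"turn":0,"jaw":-1},{"delta_pos":[0,0,0],"turn":0,"jaw":-1}]'

```text
time: 17.63
tool_pos: [0.453, 0.0786, 0.329]
tcp_rot: [-2.423, -1.992, 0.013]
wrist_force: [-1.0, 0.4, -5.2]
width: 0.187
grip_force: 58.8
```

Run:
```python
from chk import *
goto(.452,.0837,.291,-10.8)
```

```text
t 17.63 pos [0.453  0.0786 0.329 ] yaw -11.1 tilt 0.55 w 0.187 F [-1.   0.4 -5.2] g 58.8 q6 0.31
delta mm [ 4.9 -1.7 38. ] turn -0.006
```

drive_tool --increments '[{"delta_pos":[5,-1,15],"turn":-0.006,"jaw":-1},{"delta_pos":[0,0,15],"turn":0,"jaw":-1},{"delta_pos":[0,0,8],"turn":0,"jaw":-1},{"delta_pos":[-5,0,5],"turn":0,"jaw":-1},{"delta_pos":[-5,0,5],"turn":0,"jaw":-1},{"delta_pos":[-5,0,5],"turn":0,"jaw":-1}]'

```text
time: 18.13
tool_pos: [0.453, 0.0694, 0.2813]
tcp_rot: [2.419, 2.003, 0.002]
wrist_force: [0.5, -0.5, -4.2]
width: 0.185
grip_force: 58.9
```

drive_tool --increments '[{"delta_pos":[-5,0,5],"turn":0,"jaw":-1},{"delta_pos":[-5,0,5],"turn":0,"jaw":-1},{"delta_pos":[0,0,0],"turn":0,"jaw":-1}]'

```text
time: 18.38
tool_pos: [0.4501, 0.0592, 0.2697]
tcp_rot: [-2.42, -2.003, 0.003]
wrist_force: [-1.4, -0.1, -4.9]
width: 0.183
grip_force: 58.9
```

Run:
```python
from chk import *
goto(.4451,.0474,.244,-10.8)
chk(np.array([.982,-.187,0]),np.array([.187,.982,0]),(30,40,50))
```

```text
t 18.38 pos [0.4501 0.0592 0.2697] yaw -10.8 tilt 0.11 w 0.183 F [-1.4 -0.1 -4.9] g 58.9 q6 0.26
delta mm [-12.5  -2.6  25.8] turn 0.001
C [0.51   0.0478 0.0997]
side (228, 182) (263, 217) 309.5
30 [226.8 183.9] [263. 219.]
40 [226.8 183.3] [263.1 219.4]
50 [226.8 183.1] [263.1 219.3]
top (250, 167) (280, 192) 206.5
30 [249.4 166.5] [285.1 205.3]
40 [250.9 166.5] [283.4 205.3]
50 [252.9 166.4] [281.4 205.3]
```

drive_tool --increments '[{"delta_pos":[-4,-1,5],"turn":0,"jaw":-1},{"delta_pos":[-4,-1,5],"turn":0,"jaw":-1},{"delta_pos":[-4,0,5],"turn":0,"jaw":-1},{"delta_pos":[-3,0,4],"turn":0,"jaw":-1},{"delta_pos":[0,0,0],"turn":0,"jaw":-1}]'

```text
time: 18.9
tool_pos: [0.4451, 0.0453, 0.2503]
tcp_rot: [-2.418, -2.003, 0.004]
wrist_force: [-1.3, 0.0, -3.9]
width: 0.184
grip_force: 58.9
```

Run:
```python
from chk import *
goto(.4451,.0474,.244,-10.8)
chk(np.array([.982,-.187,0]),np.array([.187,.982,0]),(30,40,50))
```

```text
t 18.90 pos [0.4451 0.0453 0.2503] yaw -10.7 tilt 0.15 w 0.184 F [-1.3  0.  -3.9] g 58.9 q6 0.23
delta mm [ 2.1 -0.4  6.3] turn 0.001
C [0.505  0.0339 0.0803]
side (227, 188) (262, 224) 289.5
30 [225.8 190.1] [262.1 225.2]
40 [225.8 189.4] [262.1 225.6]
50 [225.8 189.4] [262.1 225.6]
top (254, 169) (284, 192) 210.0
30 [253.4 168.4] [288.6 206.8]
40 [254.9 168.3] [286.9 206.8]
50 [256.9 168.3] [284.9 206.8]
```

drive_tool --increments '[{"delta_pos":[0.5,0,2],"turn":0,"jaw":-1},{"delta_pos":[0.5,0,2],"turn":0,"jaw":-1},{"delta_pos":[0,0,0],"turn":0,"jaw":-0.62},{"delta_pos":[0,0,0],"turn":0,"jaw":-0.6},{"delta_pos":[0,0,0],"turn":0,"jaw":-0.58},{"delta_pos":[0,0,0],"turn":0,"jaw":-0.55},{"delta_pos":[0,0,0],"turn":0,"jaw":-0.5},{"delta_pos":[0,0,0],"turn":0,"jaw":-0.4}]'

```text
time: 19.67
tool_pos: [0.4469, 0.0471, 0.2484]
tcp_rot: [2.418, 2.004, 0.003]
wrist_force: [0.4, 0.2, 0.0]
width: 0.298
grip_force: 0.0
```

drive_tool --increments '[{"delta_pos":[0,0,0],"turn":0,"jaw":-0.2},{"delta_pos":[0,0,0],"turn":0,"jaw":0},{"delta_pos":[0,0,0],"turn":0,"jaw":0},{"delta_pos":[0,0,-10],"turn":0,"jaw":0},{"delta_pos":[0,0,-20],"turn":0,"jaw":0},{"delta_pos":[0,0,-25],"turn":0,"jaw":0},{"delta_pos":[0,0,-25],"turn":0,"jaw":0},{"delta_pos":[0,0,0],"turn":0,"jaw":0}]'

```text
time: 20.33
tool_pos: [0.4485, 0.047, 0.3337]
tcp_rot: [2.415, 2.001, 0.012]
wrist_force: [1.1, -0.5, 0.3]
width: 0.501
grip_force: 0.0
```

```bash
cat >> chk.py <<'E'
def outl(C,ys,angs,cams=('side','top'),rad=32):
    C=np.array(C)
    for n in cams:
        c=cam(n);u=proj(c,C)
        m=cv2.inRange(cv2.cvtColor(c['p'],cv2.COLOR_RGB2HSV),(103,120,50),(122,255,255))
        for k in cv2.findContours(m,cv2.RETR_EXTERNAL,cv2.CHAIN_APPROX_NONE)[0]:
            b=cv2.boundingRect(k)
            if cv2.contourArea(k)>8 and abs(b[0]+b[2]/2-u[0])<rad and abs(b[1]+b[3]/2-u[1])<rad:
                print(n,b[:2],(b[0]+b[2]-1,b[1]+b[3]-1),cv2.contourArea(k))
        for ang in angs:
            a=np.radians(ang);nn=-np.sin(a)*ys+[0,0,np.cos(a)];q=np.vstack([circ(c,C+d*nn,nn) for d in(-.008,.008)]);print(ang,q.min(0).round(1),q.max(0).round(1))
E
python3 - <<'E'
from chk import *
goto(.4451,.0474,.244,-10.8)
outl([.505,.036,.074],np.array([.187,.982,0]),(30,45,55))
E
```

```text
t 20.33 pos [0.4485 0.047  0.3337] yaw -10.7 tilt 0.57 w 0.501 F [ 1.1 -0.5  0.3] g 0.0 q6 0.24
delta mm [-0.4 -4.2 89.7] turn 0.002
side (227, 189) (262, 225) 363.0
30 [225.9 191. ] [262.  226.1]
45 [225.9 190.3] [262.  226.5]
55 [225.9 190.4] [262.  226.5]
top (255, 169) (284, 185) 179.5
30 [252.9 168.6] [287.9 206.8]
45 [255.3 168.5] [285.3 206.8]
55 [257.5 168.5] [283.1 206.8]
```

The ring is seated: its outline matches the 45° seat pose within 1 px. Now I turn 90° to take the top rim across its thickness.

drive_tool --increments '[{"delta_pos":[0,0,-5],"turn":-0.121,"jaw":0},{"delta_pos":[0,0,-5],"turn":-0.121,"jaw":0},{"delta_pos":[0,0,0],"turn":-0.121,"jaw":-0.1},{"delta_pos":[0,0,0],"turn":-0.121,"jaw":-0.1},{"delta_pos":[0,0,0],"turn":-0.121,"jaw":-0.1},{"delta_pos":[0,0,0],"turn":-0.121,"jaw":-0.1},{"delta_pos":[0,0,0],"turn":-0.121,"jaw":-0.1},{"delta_pos":[0,0,0],"turn":-0.121,"jaw":-0.1}]'

```text
time: 21.1
tool_pos: [0.4454, 0.0468, 0.3362]
tcp_rot: [-1.199, -2.901, 0.002]
wrist_force: [-0.9, -0.5, -0.0]
width: 0.451
grip_force: 0.0
```

drive_tool --increments '[{"delta_pos":[0,0,0],"turn":-0.121,"jaw":-0.1},{"delta_pos":[0,0,0],"turn":-0.121,"jaw":-0.1},{"delta_pos":[0,0,0],"turn":-0.121,"jaw":-0.1},{"delta_pos":[0,0,0],"turn":-0.121,"jaw":-0.1},{"delta_pos":[0,0,0],"turn":-0.119,"jaw":-0.1},{"delta_pos":[0,0,0],"turn":0,"jaw":-0.1}]'

```text
time: 21.6
tool_pos: [0.4455, 0.0468, 0.3363]
tcp_rot: [-0.288, -3.126, 0.001]
wrist_force: [0.1, 0.4, 0.5]
width: 0.453
grip_force: 0.0
```

Run:
```python
from chk import *
goto(.514,.0792,.345,79.2)
outl([.506,.037,.075],np.array([.187,.982,0]),(45,))
```

```text
t 21.60 pos [0.4455 0.0468 0.3363] yaw 79.5 tilt 0.16 w 0.453 F [0.1 0.4 0.5] g 0.0 q6 -1.34
delta mm [-61.4  44.4  -8.9] turn 0.005
side (227, 189) (262, 225) 366.5
45 [226.1 189.9] [262.3 226.1]
top (255, 169) (284, 185) 180.5
45 [255.  168.2] [285.1 206.5]
```

drive_tool --increments '[{"delta_pos":[-15,11,-3],"turn":0.005,"jaw":-0.1},{"delta_pos":[-22,16,-3],"turn":0,"jaw":-0.1},{"delta_pos":[-18,13,0],"turn":0,"jaw":-0.1},{"delta_pos":[-6,4,0],"turn":0,"jaw":-0.1},{"delta_pos":[0,0,0],"turn":0,"jaw":-0.1},{"delta_pos":[0,0,0],"turn":0,"jaw":-0.1}]'

```text
time: 22.2
tool_pos: [0.5139, 0.0784, 0.3428]
tcp_rot: [-0.302, -3.125, 0.001]
wrist_force: [-0.5, -0.3, 0.0]
width: 0.447
grip_force: 0.0
```

Run:
```python
from chk import *
goto(.514,.0792,.280,79.2)
```

```text
t 22.20 pos [0.5139 0.0784 0.3428] yaw 79.0 tilt 0.15 w 0.447 F [-0.5 -0.3  0. ] g 0.0 q6 -1.27
delta mm [-0.1  0.9 62.8] turn -0.004
```

drive_tool --increments '[{"delta_pos":[0,1,20],"turn":0,"jaw":-0.1},{"delta_pos":[0,0,20],"turn":0,"jaw":-0.1},{"delta_pos":[0,0,15],"turn":0,"jaw":-0.1},{"delta_pos":[0,0,7],"turn":0,"jaw":-0.1},{"delta_pos":[0,0,0],"turn":0,"jaw":-0.1}]'

```text
time: 22.62
tool_pos: [0.5125, 0.0789, 0.2794]
tcp_rot: [-0.302, -3.122, 0.002]
wrist_force: [-0.3, -0.7, 0.6]
width: 0.453
grip_force: 0.0
```

drive_tool --increments '[{"delta_pos":[0,-5.2,-3.6],"turn":0,"jaw":-0.1},{"delta_pos":[0,-5.2,-3.6],"turn":0,"jaw":-0.1},{"delta_pos":[0,-5.2,-3.6],"turn":0,"jaw":-0.1},{"delta_pos":[0,-5.2,-3.6],"turn":0,"jaw":-0.1},{"delta_pos":[0,-5.2,-3.6],"turn":0,"jaw":-0.1}]'

```text
time: 23.03
tool_pos: [0.5103, 0.0536, 0.3018]
tcp_rot: [0.301, 3.124, 0.002]
wrist_force: [0.5, 1.6, 1.7]
width: 0.451
grip_force: 1.4
```

Run:
```python
from chk import *
goto(.514-.026*.187,.0792-.026*.982,.298,79.2)
outl([.506-.008*.187,.037-.008*.982,.081],np.array([.187,.982,0]),(45,60,70))
```

```text
t 23.03 pos [0.5103 0.0536 0.3018] yaw 79.0 tilt 0.21 w 0.451 F [0.5 1.6 1.7] g 1.4 q6 -1.32
delta mm [ 1.1 -0.1  3.7] turn -0.004
side (226, 190) (262, 225) 339.5
45 [225.7 189.9] [262.1 226.3]
60 [225.8 189.9] [262.1 226.3]
70 [225.8 190.2] [262.1 225.8]
top (261, 191) (281, 205) 135.5
45 [257.2 168.4] [287.2 206.9]
60 [260.6 168.4] [283.8 206.9]
70 [263.3 168.4] [281.2 206.9]
```

The push works: the ring is at about 62°. I'll continue to upright and then close.

drive_tool --increments '[{"delta_pos":[0,-4.8,-1.5],"turn":0,"jaw":-0.1},{"delta_pos":[0,-4.8,-2],"turn":0,"jaw":-0.1},{"delta_pos":[0,-4.8,-2],"turn":0,"jaw":-0.1},{"delta_pos":[0,-4.8,-2],"turn":0,"jaw":-0.1},{"delta_pos":[0,-4.8,-2],"turn":0,"jaw":-0.1},{"delta_pos":[0,0,0],"turn":0,"jaw":-0.1}]'

```text
time: 23.63
tool_pos: [0.5048, 0.0294, 0.3092]
tcp_rot: [-0.302, -3.127, 0.002]
wrist_force: [-0.4, 0.8, 0.9]
width: 0.453
grip_force: 0.4
```

Run:
```python
from chk import *
goto(.514-.050*.187,.0792-.050*.982,.310,79.2)
outl([.506-.016*.187,.037-.016*.982,.086],np.array([.187,.982,0]),(65,75,89))
```

```text
t 23.63 pos [0.5048 0.0294 0.3092] yaw 79.0 tilt 0.06 w 0.453 F [-0.4  0.8  0.9] g 0.4 q6 -1.37
delta mm [ 0.3  0.7 -0.8] turn -0.004
side (226, 190) (262, 224) 357.0
65 [225.4 190.2] [261.9 226.5]
75 [225.4 190.8] [261.9 225.7]
89 [225.4 192.5] [261.9 223.7]
top (267, 193) (279, 206) 89.0
65 [264.2 168.6] [284.7 207.2]
75 [266.9 168.6] [282.2 207.2]
89 [269.3 168.6] [280.2 207.2]
```

drive_tool --increments '[{"delta_pos":[0,-4,-1],"turn":0,"jaw":-0.1},{"delta_pos":[0,-4,-1],"turn":0,"jaw":-0.1},{"delta_pos":[0,-4,-1],"turn":0,"jaw":-0.1},{"delta_pos":[0,-3,-1],"turn":0,"jaw":-0.1},{"delta_pos":[0,0,0],"turn":0,"jaw":-0.2},{"delta_pos":[0,0,0],"turn":0,"jaw":-0.3}]' --grip_force 50

```text
time: 24.23
tool_pos: [0.5022, 0.0154, 0.3132]
tcp_rot: [0.302, 3.127, -0.0]
wrist_force: [-0.4, 0.9, -0.2]
width: 0.354
grip_force: 0.2
```

drive_tool --increments '[{"delta_pos":[0,0,0],"turn":0,"jaw":-0.4},{"delta_pos":[0,0,0],"turn":0,"jaw":-0.5},{"delta_pos":[0,0,0],"turn":0,"jaw":-0.6},{"delta_pos":[0,0,0],"turn":0,"jaw":-0.7},{"delta_pos":[0,0,0],"turn":0,"jaw":-1},{"delta_pos":[0,0,0],"turn":0,"jaw":-1},{"delta_pos":[0,0,0],"turn":0,"jaw":-1}]'

```text
time: 24.82
tool_pos: [0.5023, 0.0156, 0.3133]
tcp_rot: [0.301, 3.127, -0.0]
wrist_force: [-0.6, -1.2, 1.4]
width: 0.172
grip_force: 51.4
```

Run:
```python
from chk import *
goto(.514-.065*.187,.0792-.065*.982,.314,79.2)
outl([.506-.023*.187,.037-.023*.982,.088],np.array([.187,.982,0]),(75,83,89))
```

```text
t 24.82 pos [0.5023 0.0156 0.3133] yaw 79.0 tilt 0.02 w 0.172 F [-0.6 -1.2  1.4] g 51.4 q6 -1.40
delta mm [ 0.4 -0.3 -0.7] turn -0.003
side (226, 193) (261, 223) 356.0
75 [225.1 191.5] [261.8 226.5]
83 [225.1 192.3] [261.8 225.5]
89 [225.1 193.2] [261.8 224.5]
top (272, 195) (277, 206) 34.5
75 [268.9 168.9] [284.  207.6]
83 [270.7 168.9] [282.4 207.5]
89 [271.2 168.9] [282.1 207.5]
```

The ring is now gripped across its faces, with the outline at 90°. Lift, then turn to the hook.

drive_tool --increments '[{"delta_pos":[0,0,-8],"turn":0,"jaw":-1},{"delta_pos":[0,0,-18],"turn":0,"jaw":-1},{"delta_pos":[0,0,-25],"turn":0,"jaw":-1},{"delta_pos":[0,0,-27],"turn":0,"jaw":-1},{"delta_pos":[0,0,-27],"turn":0,"jaw":-1},{"delta_pos":[0,0,-27],"turn":0,"jaw":-1},{"delta_pos":[0,0,-27],"turn":0,"jaw":-1},{"delta_pos":[0,0,-18],"turn":0.03,"jaw":-1}]' --grip_force 60

```text
time: 25.58
tool_pos: [0.502, 0.0158, 0.4925]
tcp_rot: [0.348, 3.121, 0.001]
wrist_force: [1.3, -0.6, -3.3]
width: 0.169
grip_force: 59.7
```

drive_tool --increments '[{"delta_pos":[0,0,0],"turn":0.08,"jaw":-1},{"delta_pos":[0,0,0],"turn":0.11,"jaw":-1},{"delta_pos":[0,0,0],"turn":0.11,"jaw":-1},{"delta_pos":[0,0,0],"turn":0.11,"jaw":-1},{"delta_pos":[0,0,0],"turn":0.11,"jaw":-1},{"delta_pos":[0,0,0],"turn":0.11,"jaw":-1},{"delta_pos":[0,0,0],"turn":0.11,"jaw":-1},{"delta_pos":[0,0,0],"turn":0.11,"jaw":-1}]'

```text
time: 26.25
tool_pos: [0.5018, 0.0158, 0.4891]
tcp_rot: [-1.61, -2.695, 0.001]
wrist_force: [0.3, 0.8, -3.6]
width: 0.171
grip_force: 59.6
```

drive_tool --increments '[{"delta_pos":[0,0,0],"turn":0.11,"jaw":-1},{"delta_pos":[0,0,0],"turn":0.11,"jaw":-1},{"delta_pos":[0,0,0],"turn":0.11,"jaw":-1},{"delta_pos":[0,0,0],"turn":0.11,"jaw":-1},{"delta_pos":[0,0,0],"turn":0.11,"jaw":-1},{"delta_pos":[0,0,0],"turn":0.11,"jaw":-1},{"delta_pos":[0,0,0],"turn":0.11,"jaw":-1},{"delta_pos":[0,0,0],"turn":0,"jaw":-1}]'

```text
time: 26.92
tool_pos: [0.5018, 0.0158, 0.4891]
tcp_rot: [-2.502, -1.897, 0.002]
wrist_force: [-0.3, 0.8, -3.7]
width: 0.17
grip_force: 59.6
```

Run:
```python
from chk import *
goto(.427,-.262,.485,-16.3)
p=bot.read_state()['tool_pos']
outl(p-[0,0,.225],np.array([.96,-.28,0]),(80,89.9,100))
```

```text
t 26.92 pos [0.5018 0.0158 0.4891] yaw -15.7 tilt 0.14 w 0.170 F [-0.3  0.8 -3.7] g 59.6 q6 0.26
delta mm [-287.7    3.     4.2] turn 0.011
side (237, 152) (249, 190) 306.0
80 [235.5 152. ] [250.  190.5]
89.9 [236.3 151.8] [248.9 190.7]
100 [234.9 151.9] [250.1 190.6]
top (289, 190) (298, 192) 12.0
80 [256.5 174.7] [299.3 194.5]
89.9 [256.5 176.5] [299.3 193. ]
100 [256.5 176.6] [299.2 193.5]
```

drive_tool --increments '[{"delta_pos":[-10,0,0],"turn":0.011,"jaw":-1},{"delta_pos":[-20,0,0],"turn":0,"jaw":-1},{"delta_pos":[-27,0,0],"turn":0,"jaw":-1},{"delta_pos":[-27,0,0],"turn":0,"jaw":-1},{"delta_pos":[-27,0,0],"turn":0,"jaw":-1},{"delta_pos":[-27,0,0],"turn":0,"jaw":-1},{"delta_pos":[-27,0,0],"turn":0,"jaw":-1},{"delta_pos":[-27,0,0],"turn":0,"jaw":-1}]'

```text
time: 27.68
tool_pos: [0.4478, -0.1704, 0.4902]
tcp_rot: [2.51, 1.889, -0.001]
wrist_force: [0.7, 0.8, -4.4]
width: 0.171
grip_force: 59.6
```

drive_tool --increments '[{"delta_pos":[-27,0,0],"turn":0,"jaw":-1},{"delta_pos":[-27,0,0],"turn":0,"jaw":-1},{"delta_pos":[-20,0,0],"turn":0,"jaw":-1},{"delta_pos":[-10,0,0],"turn":0,"jaw":-1},{"delta_pos":[0,0,0],"turn":0,"jaw":-1},{"delta_pos":[0,0,0],"turn":0,"jaw":-1}]'

```text
time: 28.18
tool_pos: [0.4252, -0.2496, 0.49]
tcp_rot: [-2.512, -1.885, -0.001]
wrist_force: [0.2, 0.7, -4.3]
width: 0.166
grip_force: 59.6
```

Run:
```python
from chk import *
goto(.427,-.262,.485,-16.3)
p=bot.read_state()['tool_pos']
outl(p-[0,0,.225],np.array([.96,-.28,0]),(80,89.9,100))
```

```text
t 28.18 pos [ 0.4252 -0.2496  0.49  ] yaw -16.2 tilt 0.07 w 0.166 F [ 0.2  0.7 -4.3] g 59.6 q6 -0.30
delta mm [-11.4   5.2   5. ] turn 0.002
side (217, 198) (232, 241) 357.5
80 [215.5 197.8] [232.7 241.7]
89.9 [216.  197.5] [231.9 241.9]
100 [214.4 197.6] [233.3 241.8]
top (339, 200) (361, 211) 145.5
80 [338.3 197.6] [382.7 216.4]
89.9 [338.3 199. ] [382.6 215.4]
100 [338.4 198.5] [382.4 216.4]
```

drive_tool --increments '[{"delta_pos":[-8,0,2],"turn":0,"jaw":-1},{"delta_pos":[-3.5,5,2],"turn":0,"jaw":-1},{"delta_pos":[0,14,0],"turn":0,"jaw":-1},{"delta_pos":[0,17,0],"turn":0,"jaw":-1},{"delta_pos":[0,17,0],"turn":0,"jaw":-1},{"delta_pos":[0,17,0],"turn":0,"jaw":-1},{"delta_pos":[0,10,0],"turn":0,"jaw":-1},{"delta_pos":[0,0,0],"turn":0,"jaw":-1}]'

```text
time: 28.95
tool_pos: [0.501, -0.2831, 0.4855]
tcp_rot: [-2.51, -1.889, -0.0]
wrist_force: [-0.4, 0.6, -3.7]
width: 0.17
grip_force: 59.6
```

Run:
```python
from chk import *
goto(.499,-.283,.425,-16.3)
p=bot.read_state()['tool_pos']
outl(p-[0,0,.225],np.array([.96,-.28,0]),(80,89.9,100))
```

```text
t 28.95 pos [ 0.501  -0.2831  0.4855] yaw -16.1 tilt 0.02 w 0.170 F [-0.4  0.6 -3.7] g 59.6 q6 -0.28
delta mm [-0.5 -2.  60.5] turn 0.004
side (242, 204) (255, 248) 335.5
80 [240.4 204.2] [257.1 248.7]
89.9 [241.4 203.9] [255.7 248.9]
100 [239.9 204. ] [257.  248.8]
top (348, 176) (372, 187) 165.0
80 [347.6 173.6] [392.  193.5]
89.9 [347.7 175.5] [391.9 192. ]
100 [347.8 175.6] [391.8 192.4]
```

The hook is through the ring. I'll lower it.

drive_tool --increments '[{"delta_pos":[0,-2,12],"turn":0,"jaw":-1},{"delta_pos":[0,0,16],"turn":0,"jaw":-1},{"delta_pos":[0,0,14],"turn":0,"jaw":-1},{"delta_pos":[0,0,8],"turn":0,"jaw":-1},{"delta_pos":[0,0,2],"turn":0,"jaw":-1},{"delta_pos":[0,0,2],"turn":0,"jaw":-1},{"delta_pos":[0,0,0],"turn":0,"jaw":-1}]'

```text
time: 29.63
tool_pos: [0.497, -0.2822, 0.4323]
tcp_rot: [2.512, 1.887, 0.0]
wrist_force: [0.4, 0.2, -4.3]
width: 0.171
grip_force: 59.6
```

drive_tool --increments '[{"delta_pos":[0,0,2],"turn":0,"jaw":-1},{"delta_pos":[0,0,1],"turn":0,"jaw":-1}]'

```text
time: 29.8
tool_pos: [0.4974, -0.2824, 0.4301]
tcp_rot: [2.51, 1.886, 0.001]
wrist_force: [-0.4, 0.4, -4.5]
width: 0.17
grip_force: 59.6
```

Run:
```python
from chk import *
goto(.499,-.283,.425,-16.3)
p=bot.read_state()['tool_pos']
outl(p-[0,0,.225],np.array([.96,-.28,0]),(89.9,))
```

```text
t 29.80 pos [ 0.4974 -0.2824  0.4301] yaw -16.2 tilt 0.11 w 0.170 F [-0.4  0.4 -4.5] g 59.6 q6 -0.28
delta mm [-0.2  1.7  5.1] turn 0.002
side (241, 218) (254, 261) 329.0
89.9 [240.6 217.3] [254.5 261.5]
top (345, 178) (367, 190) 160.0
89.9 [344.6 178. ] [387.1 194. ]
```

drive_tool --increments '[{"delta_pos":[0,0,1.5],"turn":0,"jaw":-1},{"delta_pos":[0,0,1.5],"turn":0,"jaw":-1},{"delta_pos":[0,0,0],"turn":0,"jaw":-1}]'

```text
time: 30.15
tool_pos: [0.4972, -0.2822, 0.4259]
tcp_rot: [-2.511, -1.887, 0.0]
wrist_force: [0.1, 0.7, -4.8]
width: 0.169
grip_force: 59.6
```

drive_tool --increments '[{"delta_pos":[0,0,1.5],"turn":0,"jaw":-1},{"delta_pos":[0,0,0],"turn":0,"jaw":-1}]'

```text
time: 30.32
tool_pos: [0.4972, -0.2822, 0.4255]
tcp_rot: [2.511, 1.887, 0.0]
wrist_force: [-1.0, 0.9, 0.0]
width: 0.171
grip_force: 62.3
```

Contact: the ring's weight is now on the hook. One small press, then a slow release.

drive_tool --increments '[{"delta_pos":[0,0,0.7],"turn":0,"jaw":-1},{"delta_pos":[0,0,0],"turn":0,"jaw":-1},{"delta_pos":[0,0,0],"turn":0,"jaw":-0.66},{"delta_pos":[0,0,0],"turn":0,"jaw":-0.65},{"delta_pos":[0,0,0],"turn":0,"jaw":-0.64},{"delta_pos":[0,0,0],"turn":0,"jaw":-0.63},{"delta_pos":[0,0,0],"turn":0,"jaw":-0.61},{"delta_pos":[0,0,0],"turn":0,"jaw":-0.58}]'

```text
time: 30.98
tool_pos: [0.4977, -0.2824, 0.4253]
tcp_rot: [2.51, 1.886, 0.002]
wrist_force: [-1.0, 1.6, 6.0]
width: 0.211
grip_force: 2.8
```

drive_tool --increments '[{"delta_pos":[0,0,0],"turn":0,"jaw":-0.55},{"delta_pos":[0,0,0],"turn":0,"jaw":-0.5},{"delta_pos":[0,0,0],"turn":0,"jaw":-0.4},{"delta_pos":[0,0,0],"turn":0,"jaw":-0.3},{"delta_pos":[0,0,0],"turn":0,"jaw":-0.3}]'

```text
time: 31.4
tool_pos: [0.498, -0.2827, 0.4247]
tcp_rot: [2.509, 1.885, 0.002]
wrist_force: [4.5, -0.6, 3.6]
width: 0.348
grip_force: 4.0
```

Run:
```python
from chk import *
goto(.499,-.283,.425,-16.3)
p=bot.read_state()['tool_pos']
outl(p-[0,0,.225],np.array([.96,-.28,0]),(80,89.9,100))
```

```text
t 31.40 pos [ 0.498  -0.2827  0.4247] yaw -16.2 tilt 0.21 w 0.348 F [ 4.5 -0.6  3.6] g 4.0 q6 -0.28
delta mm [-0.1  1.  -0.3] turn 0.002
side (241, 220) (253, 262) 360.5
80 [239.8 218.9] [256.1 262.5]
89.9 [240.8 218.6] [254.7 262.7]
100 [239.3 218.8] [256.  262.6]
top (345, 179) (367, 190) 156.5
80 [344.3 176.2] [386.8 195.2]
89.9 [344.4 178. ] [386.8 193.9]
100 [344.5 178. ] [386.6 194.3]
```

The opening finger touches the hook's upturn. I'll narrow the jaw slightly and rise.

drive_tool --increments '[{"delta_pos":[0,0,-0.5],"turn":0,"jaw":-0.38},{"delta_pos":[0,0,-1],"turn":0,"jaw":-0.42},{"delta_pos":[0,0,0],"turn":0,"jaw":-0.42}]'

```text
time: 31.75
tool_pos: [0.4969, -0.2822, 0.425]
tcp_rot: [-2.51, -1.886, 0.002]
wrist_force: [0.4, -1.1, 3.6]
width: 0.287
grip_force: 1.9
```

Run:
```python
from chk import *
goto(.499,-.283,.425,-16.3)
```

```text
t 31.75 pos [ 0.4969 -0.2822  0.425 ] yaw -16.2 tilt 0.10 w 0.287 F [ 0.4 -1.1  3.6] g 1.9 q6 -0.28
delta mm [-0.2  2.3 -0. ] turn 0.003
```

drive_tool --increments '[{"delta_pos":[0,0,-2],"turn":0,"jaw":-0.42},{"delta_pos":[0,0,-2],"turn":0,"jaw":-0.42},{"delta_pos":[0,0,-1],"turn":0,"jaw":-0.42}]'

```text
time: 32.0
tool_pos: [0.4968, -0.282, 0.4297]
tcp_rot: [-2.51, -1.886, 0.001]
wrist_force: [0.5, 0.5, -0.1]
width: 0.292
grip_force: 0.0
```

Run:
```python
from chk import *
goto(.499,-.283,.425,-16.3)
outl(np.array([.497,-.282,.2]),np.array([.96,-.28,0]),(80,89.9,100))
```

```text
t 32.00 pos [ 0.4968 -0.282   0.4297] yaw -16.2 tilt 0.13 w 0.292 F [ 0.5  0.5 -0.1] g 0.0 q6 -0.28
delta mm [-0.4  2.4  4.7] turn 0.002
side (241, 220) (253, 262) 344.5
80 [239.4 218.7] [255.7 262.3]
89.9 [240.4 218.4] [254.4 262.5]
100 [238.9 218.6] [255.7 262.4]
top (345, 179) (367, 190) 157.0
80 [344.1 176.5] [386.7 195.5]
89.9 [344.2 178.3] [386.6 194.2]
100 [344.3 178.3] [386.4 194.6]
```

Everything reads free. Now rise clear.

drive_tool --increments '[{"delta_pos":[0,0,-4],"turn":0,"jaw":-0.42},{"delta_pos":[0,0,-8],"turn":0,"jaw":-0.42},{"delta_pos":[0,0,-15],"turn":0,"jaw":-0.42},{"delta_pos":[0,0,-25],"turn":0,"jaw":-0.42},{"delta_pos":[0,0,-25],"turn":0,"jaw":-0.42},{"delta_pos":[0,0,-20],"turn":0,"jaw":-0.42},{"delta_pos":[0,0,0],"turn":0,"jaw":-0.42},{"delta_pos":[0,0,0],"turn":0,"jaw":-0.42}]'

```text
time: 32.77
tool_pos: [0.4974, -0.2823, 0.53]
tcp_rot: [2.508, 1.885, 0.002]
wrist_force: [-0.0, -0.5, -1.1]
width: 0.29
grip_force: 0.0
```

drive_tool --increments '[{"delta_pos":[0,0,0],"turn":0,"jaw":-0.42},{"delta_pos":[0,0,0],"turn":0,"jaw":-0.42},{"delta_pos":[0,0,0],"turn":0,"jaw":-0.42},{"delta_pos":[0,0,0],"turn":0,"jaw":-0.42},{"delta_pos":[0,0,0],"turn":0,"jaw":-0.42},{"delta_pos":[0,0,0],"turn":0,"jaw":-0.42},{"delta_pos":[0,0,0],"turn":0,"jaw":-0.42},{"delta_pos":[0,0,0],"turn":0,"jaw":-0.42}]'

```text
time: 33.43
tool_pos: [0.4972, -0.2822, 0.5274]
tcp_rot: [-2.511, -1.887, 0.0]
wrist_force: [-0.4, -0.8, -0.3]
width: 0.287
grip_force: 0.0
```

Run:
```python
from chk import *
goto(.499,-.283,.425,-16.3)
for i in range(2): outl(np.array([.497,-.282,.2]),np.array([.96,-.28,0]),(80,89.9,100))
```

```text
t 33.43 pos [ 0.4972 -0.2822  0.5274] yaw -16.2 tilt 0.01 w 0.287 F [-0.4 -0.8 -0.3] g 0.0 q6 -0.28
delta mm [ -0.3   1.9 102.4] turn 0.002
side (241, 220) (254, 262) 374.0
80 [239.4 218.7] [255.7 262.3]
89.9 [240.4 218.4] [254.4 262.5]
100 [238.9 218.6] [255.7 262.4]
top (345, 179) (375, 192) 199.0
80 [344.1 176.5] [386.7 195.5]
89.9 [344.2 178.3] [386.6 194.2]
100 [344.3 178.3] [386.4 194.6]
side (241, 220) (254, 262) 374.0
80 [239.4 218.7] [255.7 262.3]
89.9 [240.4 218.4] [254.4 262.5]
100 [238.9 218.6] [255.7 262.4]
top (345, 179) (375, 192) 202.0
80 [344.1 176.5] [386.7 195.5]
89.9 [344.2 178.3] [386.6 194.2]
100 [344.3 178.3] [386.4 194.6]
```

The ring hangs still and upright, with the gripper clear of it.

```bash
python3 -c "
from workcell import bot
print(bot.finish_job())"
```

```text
the job is handed in; nothing more can be done
None
```

The ring leaned on the easel, was retaken across its faces, and now hangs upright and still on the J-hook, by the cameras. I handed the job in at about 34 s; no verdict came back. The first try at the easel lodged on the feet, so I tilted the ring on the hook tip and placed it again; the bystanders were kept clear but not re-measured.

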